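# Bring the pencil gauge strip to the assembly station

## Task

Slide the thin steel gauge strip on the raised board towards the robot until its plain front end sticks out well past the board's front edge (some 5 cm) while it still lies flat on the board, then pick it up by that end and lay it flat in the carrier's channel, far end close to the back stop and front end sticking out towards the robot; lay it, do not drop it. With the strip released there, push the carrier along the rail all the way to the red end stop. Leave the ramekin, tin lid, grips and copper barrel where they are.

Things in the scene. Friction and masses are not known exactly. Their poses are not given: they have to be found in the camera images.
- strip_center (a point): Centre (half-way up) of the loose flat steel gauge strip: 150 mm long (x), 36 wide (y), 3 thick, about 110 g, with a row of dark round marks (not holes). It starts flat on the raised board, plain -x end towards the robot. Too thin to grip lying there; fingertips slip on its smooth face, so push it from behind by its turned-up far end.
- strip_front (a point): Middle of the strip's front (-x, robot-side) end face, 75 mm from its centre.
- strip_lip (a point): The strip's far (+x) end, 75 mm from its centre: a turned-up lip over the full 36 mm width, 3 mm thick, its top 9 mm above the strip's underside. This point is the middle of the lip's outer (+x) face, 4.5 mm above the strip's flat centre plane. Shut fingertips behind it can push the strip towards the robot.
- board_edge (a point): Middle of the front (robot-side) top edge of the pale raised board, fixed, left or right of the rail. x: along the board away from the robot, y left along the edge, z up. Level top 50 mm above the table, 220 deep (x), 150 wide (y), 18 thick, on two runners set back 25 from the edge: free air below and before the edge.
- bed (a point): Centre of the carrier's channel floor, 45 mm above the table. x: along the channel away from the robot; y: along the rail to the red stop. Floor x -45 to 60, 48 wide between blue lips 7 high and 7 thick; back stop 7 high at x 60 to 68; front open, free air before and below it. A strip centred at x = -20 sticks out 50 at the front, its far end 5 from the back stop.
- knob_top (a point): Centre of the top of the carrier's upright black knob, a cylinder 18 mm in diameter, 45 mm tall, top 90 mm above the table, at bed x = +88 mm, y = 0. Push it sideways, along bed +y.
- carrier (a joint): Travel of the carrier along the rail, m: 0 to 0.130; it grows towards the red end stop, which is reached at 0.130. Friction (about 1.5 N) holds it wherever it is left; it starts between 0 and 0.03.
- ramekin: Pale blue ceramic ramekin, loose, 80 mm across, 45 mm tall, upright; origin at the centre of its underside. Leave alone.
- tin_lid: Round tin lid, loose, 84 mm across, 8 mm thick; origin at the centre of its underside. The two grips stand on it. Leave alone.
- grip_a: Black knurled pencil grip, loose, 15 mm across, 34 mm tall, upright on the tin lid; origin at its underside. Leave alone.
- grip_b: A second grip, the same. Leave alone.
- barrel: Copper pencil barrel, loose, lying on the table, 12 mm thick and 110 mm long along its x; origin at the centre of its underside. Leave alone.
There are look-alikes about, which are no part of the job. Of the things shaped like the part that bears strip_center, the bare steel one is meant.

How it is judged:
By the outcome, as a careful person would: the job done as asked, in the order asked, and still so for the second after the job is handed in, with the robot touching nothing.
It also fails if it takes over 69 s, if anything falls off the work surface, if the arm or the gripper's body presses on something with over 40 N, if the wrist force passes 120 N, or if a joint passes its speed limit or range.

## Robot

A 6-joint arm with a two-finger parallel gripper is mounted at the origin on the work surface. World frame = base frame: x ahead of the robot, y to its left, z up, the work surface at z = 0. Lengths are in mm, angles in rad, forces in N, time in s.
With the tool pointing down it reaches from about 275 to 750 mm from the base axis. Payload 10.2 kg.
Tool frame: the origin (TCP) lies at the very end of the fingers, on their centre line; the grasp point (between the pads) lies behind it (ctrl.grasp_offset is the z of the grasp point in the tool frame, in mm); z points along the fingers, y is the direction in which the jaws open and shut (so a half turn about z gives the same grasp; the last joint's range is limited). The gripper opens to 85 mm and grips with 20 to 120 N. Pads are 22 mm wide; open, the fingers measure 114 mm over their backs; the gripper's body (76 mm by 85 mm) begins 54 mm behind the grasp point. The pads swing forward as they close: fully open they stand 13 mm farther back than shut.
Start: joints at [0.889, 0.313, 1.498, -0, 1.331, -0.223], TCP at [232.521, 470.707, 231.294] pointing down, gripper open.
Joint ranges: [-2.94, 2.94], [-0.97, 2.17], [0.19, 2.56], [-1.23, 4.37], [0.02, 3.11], [-2.88, 2.88]. Speed limits (rad/s): [2.39, 2.39, 3.01, 3.14, 3.14, 3.14].

## Interface

Orientations are given as a unit quaternion [w, x, y, z].
In Python, from rig import ctrl, capture, job gives the robot as it stands. The module is installed in compiled form; this text tells all that it offers.
- The arm moves only by the tool move_arm, never from a script. Its argument "series" is a list of rows, each a list of 7 numbers: the turn, a rotation vector about the tool's x, y, z in rad, then the shift along the tool's x, y, z in cm, then the opening, from 0 (shut) to 1 (fully open). A call has 1 to 5 rows; each row is the pose to reach, as a shift and turn from the pose measured when the call began, along the tool's axes at that moment; what a row does not reach only later rows make up. A row lasts 1/12 s, in which the tool goes at most 41.7 mm and 7.16 degrees, less where a joint would pass 70% of its speed; a pose out of reach is approached as far as the arm can. A call with a gripper value outside its range is refused whole. The fingers move at their own pace and stop on an object; "grip_force" is the grip in N (left out, the last holds). Time passes only in rows, so rows that repeat a pose let the fingers close. It gives the time, the measured TCP pose, the force and the opening at its end, in the units of the state.
- ctrl.sense(): the state, without advancing time (a new reading comes with each control period).
- capture(name): name is "scene" or "top" or "wrist"; returns a dict with "frame" (480x640x3 uint8, red, green, blue), "mtx" (3x3 intrinsics, pixels), "dist" ([k1, k2, p1, p2, k3] as OpenCV has them; the pictures are not rectified), "R" (3x3) and "t" (3): a world point X has camera coordinates R X + t. Camera axes: x right, y down, z forward; pixel columns grow to the right and rows downward; lengths in mm; the calibration is good to about 2 mm. A picture is of the moment at which its call begins. There is no depth.
- job.finish_job(): hands the job in, once; it reports no verdict.
The state is a dict: "time_s": time; "joints": joint angles; "dq": joint speeds; "tau": joint torques, N m; "eef_pos": TCP position; "ee_rot": TCP orientation; "force": force on the tool from outside, world axes, zero at the start; "wrist_torque": the same for the moment, N m; "grip_width": opening from 0.0 (shut) to 1.0 (fully open).
Only numpy, scipy, OpenCV 4.12 (cv2) and the standard library are available. Lean on these libraries where they do the work, as an engineer would, in place of code of your own. Each camera call takes 0.05 s, during which the arm holds its last target.

## Working session

There is one attempt and no reset: what is moved stays moved. The work goes in short steps, Python scripts to look and compute and a tool call to move; the robot and the scene stay as the last step left them, time stands still between calls to the robot, and variables do not carry over. Pictures are saved under pics/ and viewed, and the job is handed in when it is done.

Besides the shell and the picture viewer there is one more tool, called after "Request:" as name([rows], argument=value, ...), one row to a line, values as JSON. move_arm: Moves the arm, as the interface text tells. Its arguments: {"type":"object","properties":{"series":{"type":"array","items":{"type":"array","items":{"type":"number"}}},"grip_force":{"type":"number"}},"required":["series"]}

```bash
mkdir -p pics; python3 - <<'E'
from rig import ctrl,capture,job
import cv2,json
for n in("scene","top","wrist"):
    c=capture(n); cv2.imwrite(f"pics/{n}0.png",c["frame"][:,:,::-1])
    print(n,c["mtx"].tolist(),c["dist"],c["R"].round(4).tolist(),c["t"])
print(ctrl.sense(),ctrl.grasp_offset)
E
```

```text
scene [[471.0348459910336, 0.0, 320.4096841693075], [0.0, 471.0348459910336, 244.1154002393791], [0.0, 0.0, 1.0]] [-0.06234115  0.          0.          0.          0.        ] [[0.2894, 0.9572, -0.0057], [0.762, -0.234, -0.6039], [-0.5794, 0.1704, -0.7971]] [-182.76361083 -401.64584352 1513.99621394]
top [[444.8085687026721, 0.0, 320.2283444834532], [0.0, 444.8085687026721, 229.7288518400019], [0.0, 0.0, 1.0]] [-0.10042544  0.          0.          0.          0.        ] [[0.083, -0.9965, 0.0065], [-0.9712, -0.0824, -0.2235], [0.2233, 0.0123, -0.9747]] [-47.96356888 589.73914459 988.83599381]
wrist [[344.1921155914612, 0.0, 325.43051852316955], [0.0, 344.1921155914612, 242.05080389599635], [0.0, 0.0, 1.0]] [-0.00492985  0.          0.          0.          0.        ] [[0.4426, 0.8967, -0.0007], [0.8593, -0.4239, 0.2862], [0.2563, -0.1272, -0.9582]] [-524.63758178  -36.59929303  379.11821558]
{'time_s': 0.15, 'joints': array([ 8.88614480e-01,  3.13317783e-01,  1.49824541e+00, -3.63028918e-05,
        1.33100234e+00, -2.23382192e-01]), 'dq': array([-0.00021387, -0.00153239, -0.00355508, -0.00023782, -0.00038423,
       -0.00246397]), 'tau': array([ 2.06286451e-03, -4.12378764e+01, -2.59791219e+01, -1.26407558e-04,
        3.26308778e-03,  4.00549482e-06]), 'eef_pos': array([232.39533446, 470.54975849, 230.87488825]), 'ee_rot': array([-1.96947084e-04,  2.27388881e-01,  9.73803912e-01, -4.45131980e-04]), 'force': array([-0.25762366,  0.69367221, -0.36185157]), 'wrist_torque': array([ 0.00063302, -0.0011793 ,  0.06902557]), 'grip_width': 1.0029203747141684} -18.700000000000003
```

View pics/top0.png

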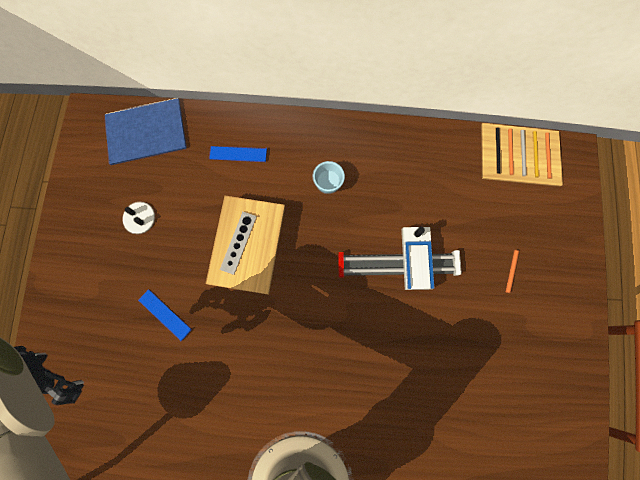

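View pics/scene0.png

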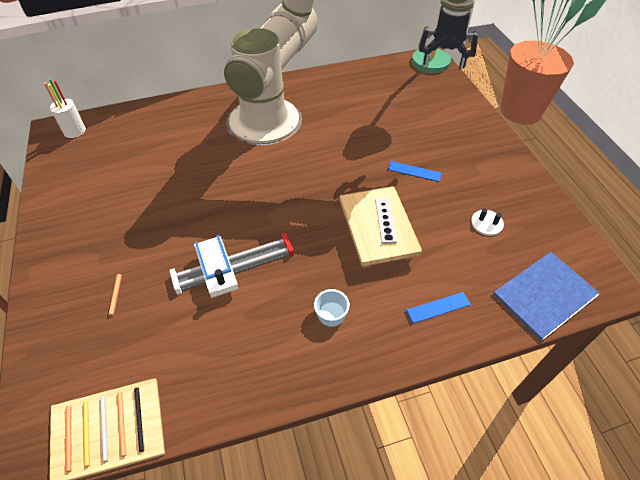

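View pics/wrist0.png

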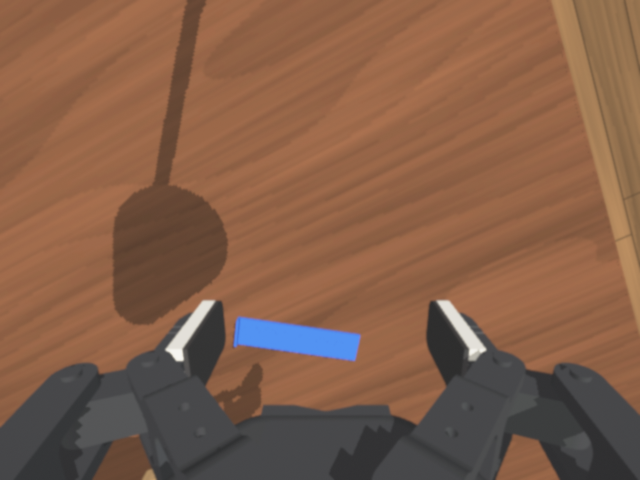

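The top view shows the board at about (245,245), the steel strip on it with its front end near (230,270), the carrier at (418,258) and the red stop at (341,264). I'll zoom in next.

```bash
cat > h.py <<'E'
import numpy as np, cv2
def ray(c,uv):
    p=cv2.undistortPoints(np.array([[uv]],float),c["mtx"],c["dist"])[0,0]
    d=c["R"].T@np.array([p[0],p[1],1.]); o=-c["R"].T@c["t"]; return o,d
def onz(c,uv,z):
    o,d=ray(c,uv); return o+d*(z-o[2])/d[2]
def proj(c,X):
    return cv2.projectPoints(np.array(X,float).reshape(-1,1,3),cv2.Rodrigues(c["R"])[0],c["t"],c["mtx"],c["dist"])[0][:,0]
def crop(c,x0,y0,x1,y1,s,fn):
    cv2.imwrite(fn,cv2.resize(c["frame"][y0:y1,x0:x1,::-1],None,fx=s,fy=s,interpolation=cv2.INTER_CUBIC))
E
python3 - <<'E'
from rig import capture
from h import *
c=capture("top"); crop(c,195,185,295,300,5,"pics/tb.png"); crop(c,330,215,470,300,5,"pics/tc.png")
c=capture("scene"); crop(c,330,175,430,275,5,"pics/sb.png"); crop(c,160,225,300,305,5,"pics/sc.png")
E
```

```text
(no output)
```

View pics/tb.png

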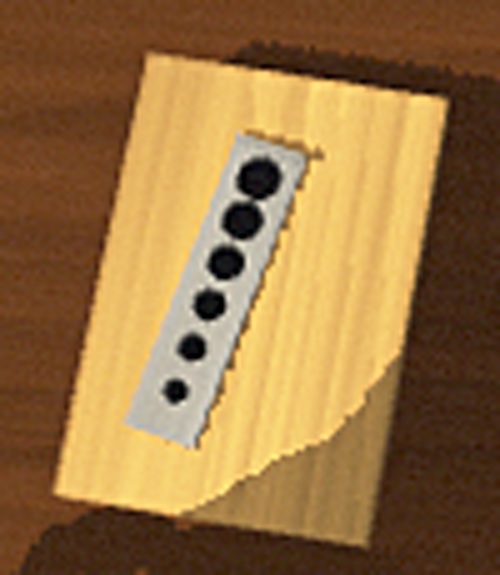

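View pics/tc.png

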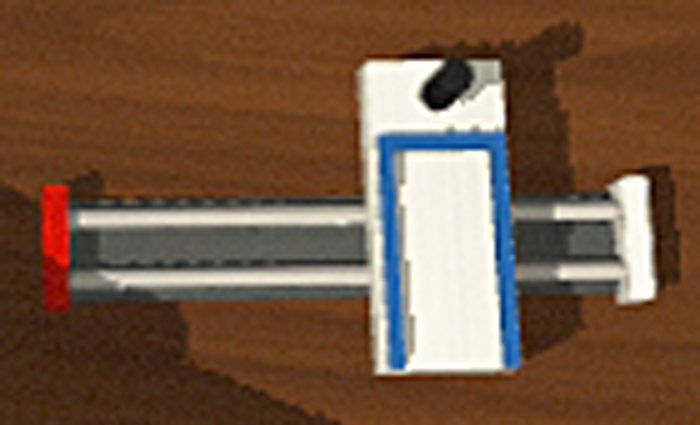

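View pics/sb.png

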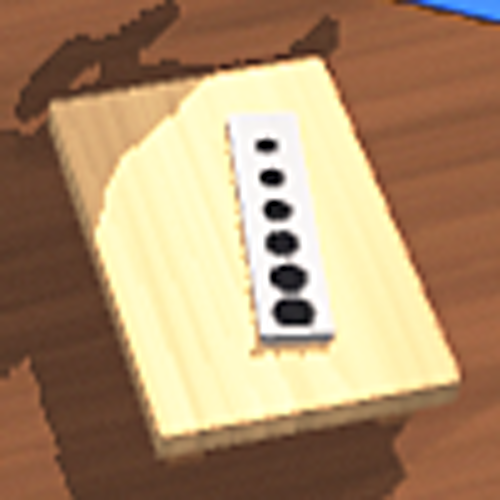

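View pics/sc.png

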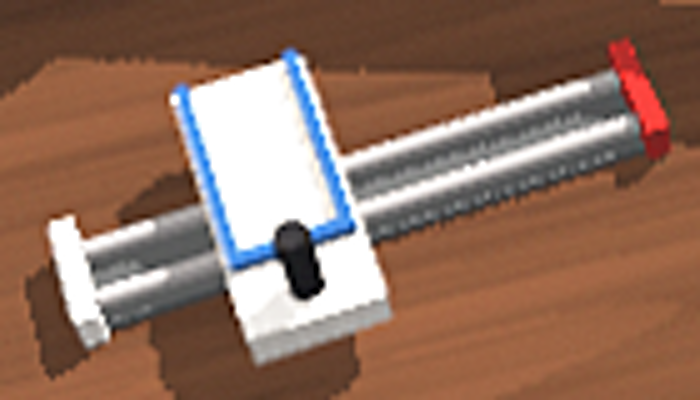

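```bash
cat > m0.py <<'E'
from rig import capture
from h import *
T=capture("top");S=capture("scene")
for c in(T,S): print("cam",(-c["R"].T@c["t"]).round(0))
def pts(c,off,l,z): return [onz(c,(np.array(p)+.5)/5-.5+np.array(off),z).round(1)[:2].tolist() for p in l]
print("board T",pts(T,(195,185),[(147,55),(447,97),(369,547),(54,493)],50))
print("board S",pts(S,(330,175),[(160,437),(460,383),(322,57),(50,102)],50))
print("strip T front L,R; lip L,R",pts(T,(195,185),[(127,424),(195,447)],53),pts(T,(195,185),[(238,134),(309,155)],59))
print("strip S",pts(S,(330,175),[(296,115),(230,121)],53),pts(S,(330,175),[(331,332),(262,340)],59))
print("chan T: blue outer: backL,backR,frontR,frontL",pts(T,(330,215),[(378,133),(505,131),(521,368),(388,370)],52))
print("chan S",pts(S,(160,225),[(355,225),(235,266),(178,90),(291,50)],52))
print("floor inner T", pts(T,(330,215),[(395,150),(492,150),(505,368),(404,370)],52))
print("knob T",pts(T,(330,215),[(457,70)],90),"S",pts(S,(160,225),[(293,236)],90))
print("red T top near corners",pts(T,(330,215),[(42,185),(69,185),(69,285),(42,285)],40))
E
python3 m0.py
```

```text
cam [ 356.  -11. 1096.]
cam [1236. -177.  963.]
board T [[661.5, 245.4], [652.4, 95.5], [431.5, 109.9], [443.4, 261.4]]
board S [[651.7, 96.0], [664.3, 245.0], [442.8, 263.9], [431.4, 113.8]]
strip T front L,R; lip L,R [[478.8, 230.2], [470.8, 196.6]] [[622.9, 193.6], [615.3, 158.0]]
strip S [[480.7, 233.3], [474.5, 198.7]] [[623.4, 193.5], [618.1, 159.8]]
chan T: blue outer: backL,backR,frontR,frontL [[584.2, -204.3], [590.3, -265.9], [476.6, -277.1], [470.8, -213.9]]
chan S [[583.7, -204.8], [590.1, -262.4], [479.3, -273.9], [470.9, -216.5]]
floor inner T [[576.5, -212.8], [580.4, -259.9], [476.0, -269.5], [471.4, -221.5]]
knob T [[609.0, -233.2]] S [[608.7, -231.4]]
red T top near corners [[547.6, -45.2], [548.7, -58.2], [500.3, -61.7], [499.2, -48.8]]
```

The top and scene rays agree within about 3 mm.

| Item | World position (mm) | Yaw |
|---|---|---|
| Board edge, middle | (437,187) | -4.3° |
| Strip front | (476,215) | -15° |
| Strip lip | (620,176) | -15° |
| Bed | (519,-241) | +5.5° |
| Knob | (608,-232) | – |

Next I'll write a helper that gives the moves in the tool frame.

```bash
cat > go.py <<'E'
import sys,numpy as np
from scipy.spatial.transform import Rotation as Ro
def cur():
    from rig import ctrl
    s=ctrl.sense(); q=s["ee_rot"]; return s,np.array(s["eef_pos"]),Ro.from_quat([q[1],q[2],q[3],q[0]])
def mk(z,y):
    z=np.array(z,float);z/=np.linalg.norm(z);y=np.array(y,float);y-=z*(y@z);y/=np.linalg.norm(y)
    return Ro.from_matrix(np.c_[np.cross(y,z),y,z])
def down(yaw): # yaw of tool y in deg
    a=np.radians(yaw); return mk([0,0,-1],[np.cos(a),np.sin(a),0])
def go(pos,rot):
    s,p,r=cur(); rv=(r.inv()*rot).as_rotvec(); d=r.inv().apply(np.array(pos)-p)/10
    print("t",round(s["time_s"],2),"tcp",p.round(1),"q",np.round(s["joints"],3),"F",np.round(s["force"],1),"grip",round(s["grip_width"],2))
    print("turn",rv.round(3),"shift cm",d.round(2),"rows",round(max(np.linalg.norm(d)*10/41.7,np.degrees(np.linalg.norm(rv))/7.16),1))
E
python3 -c "
from go import *
go([649,168.4,120],down(-15))"
```

```text
t 0.35 tcp [232.5 470.7 231.2] q [ 0.889  0.313  1.498 -0.     1.331 -0.223] F [ 0.9 -0.1 -1.7] grip 1.0
turn [-0.     0.     1.374] shift cm [-50.73  -8.65  11.12] rows 12.6
```

Request:
move_arm([
  [0, 0, 1.374, -50.7, -8.65, 11.1, 0],
  [0, 0, 1.374, -50.7, -8.65, 11.1, 0],
  [0, 0, 1.374, -50.7, -8.65, 11.1, 0],
  [0, 0, 1.374, -50.7, -8.65, 11.1, 0],
  [0, 0, 1.374, -50.7, -8.65, 11.1, 0],
])

```text
time_s: 0.77
eef_pos: [398.6, 349.7, 187.0]
ee_rot: [0.0, 0.518, 0.855, 0.0]
force: [0.3, 1.0, -0.0]
grip_width: 0.295
```

```bash
python3 -c "
from go import *
go([649,168.4,120],down(-15))"
```

```text
t 0.77 tcp [398.6 349.7 187. ] q [ 0.499  0.362  1.549 -0.     1.23   0.018] F [ 0.3  1.  -0. ] grip 0.3
turn [0.    0.    0.743] shift cm [-27.66  13.81   6.71] rows 7.6
```

Request:
move_arm([
  [0, 0, 0.743, -27.7, 13.8, 6.7, 0],
  [0, 0, 0.743, -27.7, 13.8, 6.7, 0],
  [0, 0, 0.743, -27.7, 13.8, 6.7, 0],
  [0, 0, 0.743, -27.7, 13.8, 6.7, 0],
  [0, 0, 0.743, -27.7, 13.8, 6.7, 0],
])

```text
time_s: 1.18
eef_pos: [563.4, 229.8, 142.8]
ee_rot: [0.0, 0.756, 0.654, 0.0]
force: [0.3, 0.0, 0.4]
grip_width: -0.002
```

```bash
python3 -c "
from go import *
go([649,168.4,80],down(-15))"
```

```text
t 1.18 tcp [563.4 229.8 142.8] q [0.195 0.57  1.349 0.    1.222 0.339] F [0.3 0.  0.4] grip -0.0
turn [ 0.    -0.     0.117] shift cm [-4.84  9.35  6.28] rows 2.9
```

Request:
move_arm([
  [0, 0, 0.117, -4.8, 9.4, 6.3, 0],
  [0, 0, 0.117, -4.8, 9.4, 6.3, 0],
  [0, 0, 0.117, -4.8, 9.4, 6.3, 0],
  [0, 0, 0.117, -4.8, 9.4, 6.3, 0],
])

```text
time_s: 1.52
eef_pos: [651.1, 163.8, 73.6]
ee_rot: [-0.001, 0.795, 0.607, -0.003]
force: [-0.4, 0.2, -0.4]
grip_width: 0.0
```

```bash
python3 -c "
from go import *
go([649,168.4,54],down(-15))
from rig import capture
from h import *
c=capture('wrist');cv2.imwrite('pics/w1.png',c['frame'][:,:,::-1])
c=capture('scene'); crop(c,310,120,450,290,4,'pics/s1.png')
"
```

```text
t 1.52 tcp [651.1 163.8  73.6] q [ 7.300e-02  7.800e-01  1.173e+00 -1.000e-03  1.195e+00  3.390e-01] F [-0.4  0.2 -0.4] grip 0.0
turn [-0.006  0.003 -0.005] shift cm [ 0.39 -0.31  1.96] rows 0.5
```

View pics/w1.png

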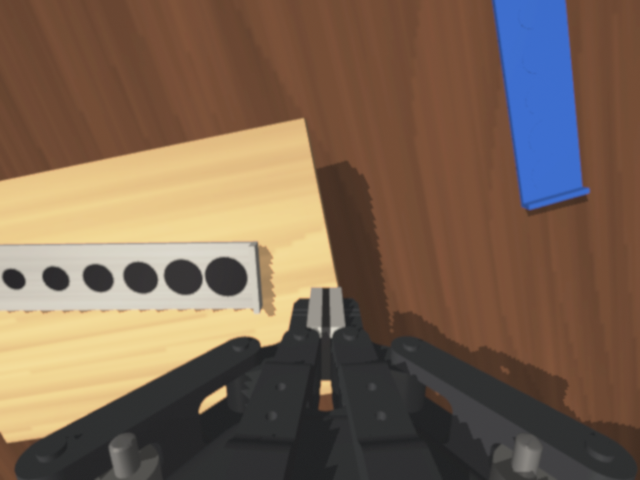

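View pics/s1.png

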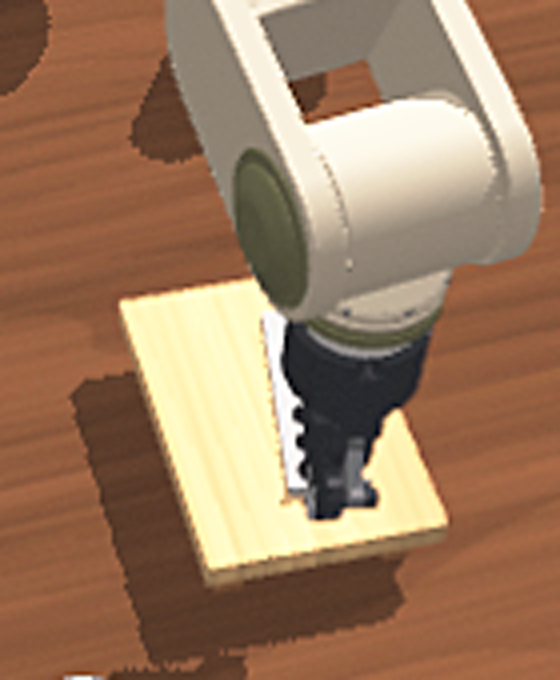

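Wrist view: the lip end is at about (258, 242–310) px, the shut fingertips at (325,310) are clear of it and over the board, and the strip lies along the jaw axis.

```bash
python3 -c "
from go import *
from rig import capture
from h import *
c=capture('wrist')
a=onz(c,(258,242),59);b=onz(c,(261,310),59);print(a,b,(a+b)/2)
t=proj(c,[[651.1,163.8,73.6]]);print(t)
go([649,168.4,53],down(-15))
"
```

```text
[623.25280222 200.41690953  59.        ] [613.14260556 164.826752    59.        ] [618.19770389 182.62183076  59.        ]
[[332.42282244 307.83510471]]
t 1.67 tcp [649.4 168.9  79.7] q [0.08  0.769 1.176 0.    1.197 0.342] F [-0.1  0.9  0.1] grip 0.0
turn [-0. -0.  0.] shift cm [-0.06 -0.02  2.67] rows 0.6
```

Request:
move_arm([
  [0, 0, 0, 0, 0, 1.3, 0],
  [0, 0, 0, 0, 0, 2.67, 0],
  [0, 0, 0, 0, 0, 2.67, 0],
  [0, 0, 0, 0, -0.8, 2.67, 0],
])

```text
time_s: 2.0
eef_pos: [641.5, 171.4, 52.9]
ee_rot: [-0.0, 0.793, 0.609, -0.0]
force: [0.5, -0.1, 0.3]
grip_width: 0.0
```

Request:
move_arm([
  [0, 0, 0, 0, -0.8, 0, 0],
  [0, 0, 0, 0, -1.6, 0, 0],
  [0, 0, 0, 0, -2.4, 0, 0],
  [0, 0, 0, 0, -3.2, 0, 0],
  [0, 0, 0, 0, -4, 0, 0],
])

```text
time_s: 2.42
eef_pos: [602.4, 182.6, 54.0]
ee_rot: [0.0, 0.793, 0.609, 0.001]
force: [1.5, -0.7, 1.6]
grip_width: 0.004
```

```bash
python3 -c "
from go import *
go([649-.966*85,169+.259*85,53],down(-15))
from rig import capture
from h import *
c=capture('wrist');cv2.imwrite('pics/w2.png',c['frame'][:,:,::-1])
go([649-.966*85,169+.259*85,53],down(-15))
"
```

```text
t 2.42 tcp [602.4 182.6  54. ] q [0.108 0.714 1.354 0.    1.072 0.368] F [ 1.5 -0.7  1.6] grip 0.0
turn [ 0.001 -0.001  0.002] shift cm [-0.1  -3.65  0.09] rows 0.9
t 2.47 tcp [601.2 183.   53.8] q [0.109 0.713 1.356 0.    1.072 0.368] F [-0.5  1.7  0.1] grip 0.0
turn [ 0.    -0.     0.002] shift cm [-0.11 -3.52  0.08] rows 0.8
```

View pics/w2.png

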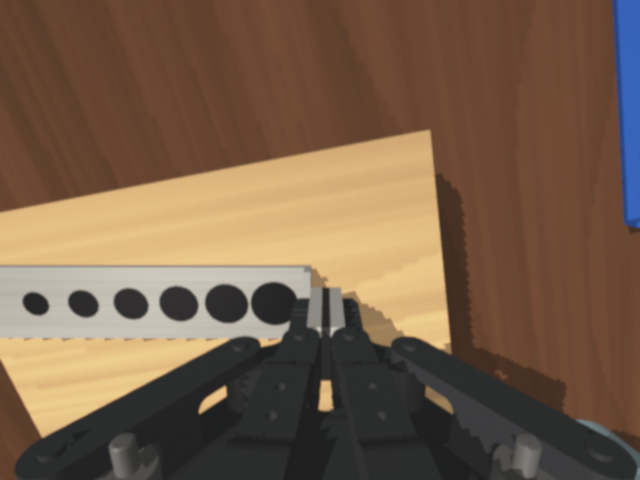

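The fingertips are touching the lip (x≈311 px) and the strip is still aligned. I'll keep pushing.

Request:
move_arm([
  [0, 0, 0, 0, -0.8, 0.08, 0],
  [0, 0, 0, 0, -1.6, 0.08, 0],
  [0, 0, 0, 0, -2.4, 0.08, 0],
  [0, 0, 0, 0, -3.2, 0.08, 0],
  [0, 0, 0, 0, -3.9, 0.08, 0],
])

```text
time_s: 2.88
eef_pos: [562.9, 193.3, 53.2]
ee_rot: [-0.0, 0.793, 0.61, 0.0]
force: [1.4, -0.8, 0.3]
grip_width: 0.001
```

```bash
python3 -c "
from go import *
from rig import capture
from h import *
c=capture('wrist');cv2.imwrite('pics/w3.png',c['frame'][:,:,::-1])
c=capture('top'); crop(c,170,185,310,310,5,'pics/t3.png')
go([649-.966*85,169+.259*85,53],down(-15))
"
```

```text
t 2.98 tcp [562.4 193.4  53. ] q [1.340e-01 6.510e-01 1.474e+00 1.000e-03 1.018e+00 3.930e-01] F [0.3 0.  0. ] grip -0.0
turn [-0.001 -0.     0.003] shift cm [-0.12  0.5  -0.  ] rows 0.1
```

View pics/w3.png

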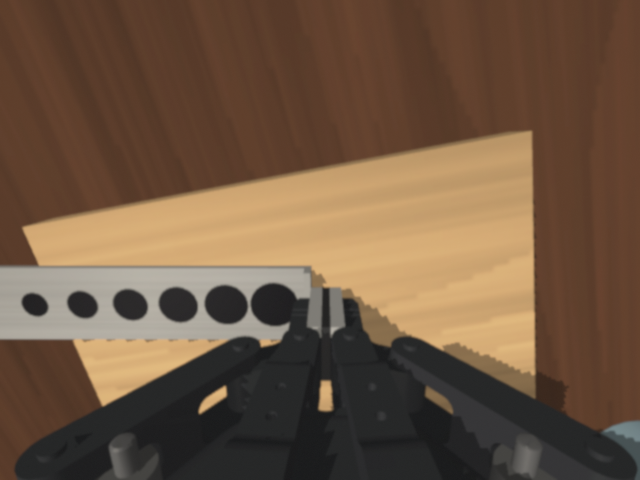

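View pics/t3.png

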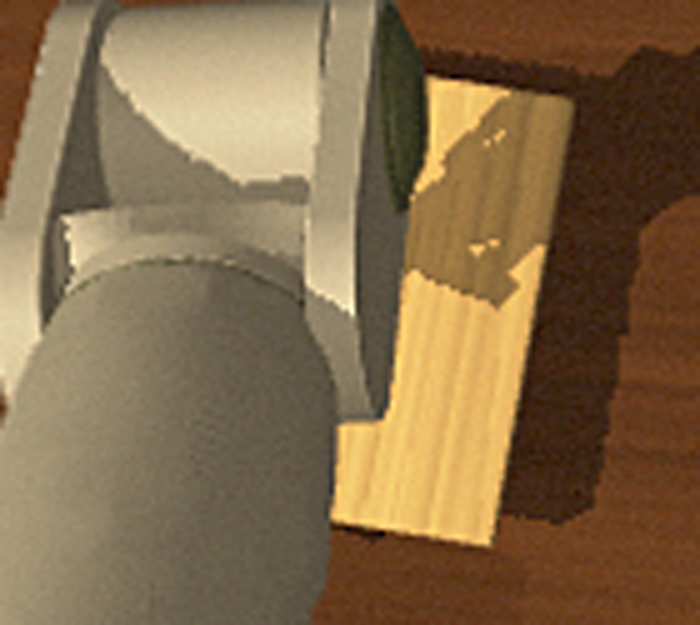

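The strip is aligned with its front off the picture at left, and its left lip corner is at (311,266). I'll compute the lip position.

```bash
python3 -c "
from go import *
from rig import capture
from h import *
c=capture('wrist')
a=onz(c,(311,266),59);b=onz(c,(0,266),53);print(a,b)
u=np.array([.966,-.259]);n=np.array([.259,.966])
lip=a[:2]-18*n; f=lip-150*u; print('lip',lip,'front',f, 'board x',(f-[437.3,187.2])@[.9971,-.0757])
print('yaw',np.degrees(np.arctan2(*(a-onz(c,(20,266),53))[1::-1])))
g=onz(c,(101,404),50);print('edge pt',g,(g[:2]-[437.3,187.2])@[.9971,-.0757], (onz(c,(30,240),50)[:2]-[437.3,187.2])@[.9971,-.0757])
"
```

```text
[561.30153009 216.04127356  59.        ] [427.08675704 249.14605999  53.        ]
lip [556.63953009 198.65327356] front [411.73953009 237.50327356] board x -29.294302357217227
yaw -13.792439122465694
edge pt [435.16831747 167.50199362  50.        ] -0.634361569181872 0.5974408701318377
```

Request:
move_arm([
  [0, 0, 0, 0, -0.8, 0, 0],
  [0, 0, 0, 0, -1.6, 0, 0],
  [0, 0, 0, 0, -2.2, 0, 0],
  [0, 0, 0, 0, -2.4, 0, 0],
  [0, 0, 0, 0, -2.4, 0, 0],
])

```text
time_s: 3.45
eef_pos: [539.0, 199.6, 52.9]
ee_rot: [-0.001, 0.792, 0.61, -0.001]
force: [-0.7, 0.3, -1.1]
grip_width: -0.0
```

```bash
python3 -c "
from go import *
from rig import capture
from h import *
c=capture('wrist');cv2.imwrite('pics/w4.png',c['frame'][:,:,::-1])
go([600,190,150],down(-15))
"
```

```text
t 3.5 tcp [539.4 199.5  52.9] q [1.500e-01 6.150e-01 1.539e+00 1.000e-03 9.890e-01 4.090e-01] F [0.9 0.3 0.4] grip 0.01
turn [-0.001 -0.     0.003] shift cm [ 0.63  6.09 -9.71] rows 2.8
```

View pics/w4.png

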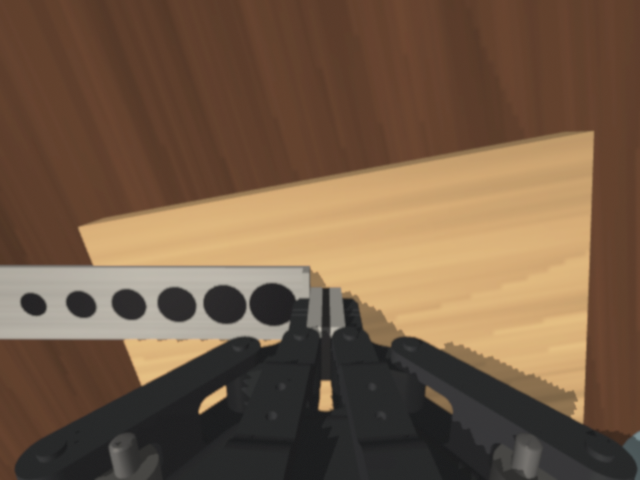

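Request:
move_arm([
  [0, 0, 0, 0, 1.5, -0.1, 0],
  [0, 0, 0, 0, 2.5, -3, 0],
  [0, 0, 0, 0, 2.5, -7, 0],
  [0, 0, 0, 0, 2.5, -11, 0.3],
  [0, 0, 0, 0, 2.5, -15, 0.6],
])

```text
time_s: 3.92
eef_pos: [563.5, 192.8, 204.5]
ee_rot: [-0.001, 0.793, 0.61, -0.001]
force: [0.6, 0.4, -0.0]
grip_width: 0.275
```

```bash
python3 -c "
from go import *
go([330,300,260],down(-15))
go([330,300,260],mk([.5,0,-.8],[.8,0,.5]))
go([330,300,260],mk([.5,0,-.8],[-.8,0,-.5]))
"
```

```text
t 3.92 tcp [563.5 192.8 204.5] q [1.330e-01 4.900e-01 1.311e+00 1.000e-03 1.342e+00 3.920e-01] F [ 0.6  0.4 -0. ] grip 0.27
turn [-0.002  0.     0.003] shift cm [  4.37 -25.33  -5.5 ] rows 6.3
t 3.92 tcp [563.5 192.8 204.5] q [1.330e-01 4.900e-01 1.311e+00 1.000e-03 1.342e+00 3.920e-01] F [ 0.6  0.4 -0. ] grip 0.27
turn [-0.558  0.072 -0.252] shift cm [  4.37 -25.33  -5.5 ] rows 6.3
t 3.92 tcp [563.5 192.8 204.5] q [1.330e-01 4.900e-01 1.311e+00 1.000e-03 1.342e+00 3.920e-01] F [ 0.6  0.4 -0. ] grip 0.27
turn [0.104 0.8   2.778] shift cm [  4.37 -25.33  -5.5 ] rows 23.1
```

```bash
python3 -c "
from go import *
go([400,240,280],mk([.966,-.259,0],[0,0,1]))
"
```

```text
t 3.92 tcp [563.5 192.8 204.5] q [1.330e-01 4.900e-01 1.311e+00 1.000e-03 1.342e+00 3.920e-01] F [ 0.6  0.4 -0. ] grip 0.27
turn [-1.573 -0.002  0.002] shift cm [  0.37 -17.03  -7.51] rows 12.6
```

Request:
move_arm([
  [-0.3, 0, 0, 0.4, -3, -3, 0.6],
  [-0.6, 0, 0, 0.4, -7, -6, 0.6],
  [-0.6, 0, 0, 0.4, -10, -7.5, 0.6],
  [-0.6, 0, 0, 0.4, -14, -7.5, 0.6],
  [-0.65, 0, 0, 0.4, -17, -7.5, 0.6],
])

```text
time_s: 4.33
eef_pos: [401.9, 239.4, 281.6]
ee_rot: [0.239, 0.756, 0.581, 0.185]
force: [1.7, -0.9, 0.5]
grip_width: 0.603
```

```bash
python3 -c "
from go import *
go([400,240,280],mk([.966,-.259,0],[0,0,1]))
"
```

```text
t 4.33 tcp [401.9 239.4 281.6] q [ 0.505 -0.021  1.878 -0.538  0.887  1.026] F [ 1.7 -0.9  0.5] grip 0.6
turn [-0.957 -0.004 -0.001] shift cm [ 0.   -0.25  0.01] rows 7.7
```

```bash
cat > kin.py <<'E'
import numpy as np
from scipy.spatial.transform import Rotation as Ro
from scipy.optimize import least_squares
D=[([.8886,.3133,1.4982,0,1.3310,-.2234],[232.4,470.55,230.9]),
([.499,.362,1.549,0,1.23,.018],[398.6,349.7,187]),([.195,.570,1.349,0,1.222,.339],[563.4,229.8,142.8]),
([.109,.713,1.356,0,1.072,.368],[601.2,183,53.8]),([.134,.651,1.474,.001,1.018,.393],[562.4,193.4,53]),
([.15,.615,1.539,.001,.989,.409],[539.4,199.5,52.9]),([.133,.490,1.311,.001,1.342,.392],[563.5,192.8,204.5]),
([.505,-.021,1.878,-.538,.887,1.026],[401.9,239.4,281.6])]
def fk(q,P,full=False):
    a,sy,H,L1,e,L2,wy,Lt,wx=P
    Rz=lambda t:Ro.from_euler('z',t);Ry=lambda t:Ro.from_euler('y',t)
    R=Rz(q[0]);p=R.apply([a,sy,H]);R=R*Ry(q[1]);p=p+R.apply([0,0,L1]);R=R*Ry(q[2])
    el=p;p=p+R.apply([e,0,L2]);R=R*Rz(S4*q[3])*Ry(q[4]);w=p;p=p+R.apply([wx,wy,Lt])
    R=R*Rz(S6*q[5])*Rz(np.pi/2*0)
    return (p,R,el,w) if full else (p,R)
S4=1;S6=1
def fit():
    best=None
    global S4
    for s in(1,-1):
        S4=s
        f=lambda P:np.concatenate([np.concatenate([fk(q,P)[0]-p for q,p in D]),np.array(P)*[.001]*len(P)])
        r=least_squares(f,[0,50,300,300,0,300,50,200,0])
        print(s,r.cost,r.x.round(1),np.abs(r.fun[:-9]).max())
        if best is None or r.cost<best[0]: best=(r.cost,s,r.x)
    S4=best[1];return best[2]
E
python3 -c "
import kin;P=kin.fit();print(kin.S4)
p,R=kin.fk(kin.D[-1][0],P);print(R.as_matrix().round(3))
print(kin.Ro.from_quat([.756,.581,.185,.239]).as_matrix().round(3))
p,R=kin.fk(kin.D[0][0],P);print(R.as_matrix().round(3))
print(kin.Ro.from_quat([.2274,.9738,0,0]).as_matrix().round(3))"
```

```text
1 18.97715682597666 [ 39.1 147.5 179.7 438.3  38.2 396.9 -31.2 234.1  38.6] 0.33657608649261306
-1 1924.49984780529 [ -39.5  -38.8  -79.9  218.7 -111.1  415.6  152.4  -82.1  -78.8] 29.55275271893106
1
[[-0.789  0.256  0.558]
 [ 0.211  0.967 -0.145]
 [-0.577  0.003 -0.817]]
[[ 0.257  0.79   0.557]
 [ 0.966 -0.211 -0.146]
 [ 0.002  0.576 -0.817]]
[[-0.443 -0.897 -0.001]
 [-0.897  0.443 -0.001]
 [ 0.001  0.    -1.   ]]
[[-0.897  0.443  0.   ]
 [ 0.443  0.897  0.   ]
 [ 0.     0.    -1.   ]]
```

```bash
cat > ik.py <<'E'
import io,contextlib
import kin;from kin import *
with contextlib.redirect_stdout(io.StringIO()): P=kin.fit()
lo=np.array([-2.94,-.97,.19,-1.23,.02,-2.88]);hi=np.array([2.94,2.17,2.56,4.37,3.11,2.88])
C=Ro.from_matrix(np.array([[0,-1,0],[1,0,0],[0,0,1]]))
def ik(pos,rot,q0):
    def f(q):
        p,R=fk(q,P); return np.r_[(p-pos)/100,((R*C).inv()*rot).as_rotvec()]
    best=None
    for k in range(12):
        q=np.clip(np.array(q0)+(np.random.randn(6)*.4 if k else 0),lo+.01,hi-.01)
        r=least_squares(f,q,bounds=(lo,hi))
        if best is None or r.cost<best.cost-1e-9: best=r
    p,R,e,w=fk(best.x,P,True)
    return best.x,best.cost,e,w
E
python3 - <<'E'
from ik import *; from go import mk
q0=[.505,-.021,1.878,-.538,.887,1.026]
p,R=fk(q0,P);print((R*C).as_matrix().round(3))
np.random.seed(0)
for nm,pt,yaws in(("pick",[388.5+19,243.7-5,51.5],(-30,-15,0,15,30)),("place",[444.7,-248,46.5],(-30,-15,0,5.5,15,30))):
  for y in yaws:
   for d in(0,8):
    a=np.radians(y);b=np.radians(d);z=np.array([np.cos(a)*np.cos(b),np.sin(a)*np.cos(b),-np.sin(b)])
    q,c,e,w=ik(np.array(pt),mk(z,[0,0,1]),q0)
    print(nm,y,d,q.round(2),"cost %.4f"%c,"elbow",e.round(0),"wrist",w.round(0))
E
python3 -c "
from rig import capture
from h import *
c=capture('scene'); crop(c,230,20,470,200,3,'pics/s5.png')
c=capture('top'); crop(c,150,180,350,370,4,'pics/t5.png')"
```

```text
[[ 0.256  0.789  0.558]
 [ 0.967 -0.211 -0.145]
 [ 0.003  0.577 -0.817]]
pick -30 0 [ 0.74  0.9   1.82 -1.23  1.4   2.65] cost 0.1980 elbow [183. 366. 453.] wrist [277. 452.  75.]
pick -30 8 [ 0.73  0.82  1.88 -1.23  1.27  2.54] cost 0.1549 elbow [169. 349. 480.] wrist [271. 440. 106.]
pick -15 0 [ 0.73  0.78  1.9  -1.23  1.22  2.48] cost 0.3573 elbow [160. 343. 490.] wrist [266. 439. 118.]
pick -15 8 [ 0.71  0.68  1.96 -1.23  1.05  2.32] cost 0.2849 elbow [144. 317. 520.] wrist [262. 417. 153.]
pick 0 0 [ 0.18  0.16  2.28  0.88  0.02 -0.8 ] cost 0.4276 elbow [ 82. 165. 612.] wrist [305. 204. 284.]
pick 0 8 [ 0.18  0.17  2.28  0.9   0.02 -0.81] cost 0.3126 elbow [ 86. 165. 612.] wrist [306. 204. 281.]
pick 15 0 [ 0.22  1.23  2.46  3.31  2.14 -2.88] cost 0.0331 elbow [409. 241. 327.] wrist [176. 190.   9.]
pick 15 8 [ 0.21  0.18  2.26  0.65  0.02 -0.68] cost 0.2973 elbow [ 84. 169. 611.] wrist [304. 217. 282.]
pick 30 0 [-0.33  0.69  2.55  2.07  1.18 -2.88] cost 0.1875 elbow [348.  37. 519.] wrist [277.  61. 127.]
pick 30 8 [-0.31  0.61  2.56  2.09  1.08 -2.88] cost 0.1266 elbow [322.
[... 691 characters left out ...]
 [ 220. -321.   76.]
place 5.5 0 [-1.35  0.94  2.13  1.54  1.46 -2.88] cost 0.0356 elbow [ 228. -352.  439.] wrist [ 226. -343.   40.]
place 5.5 8 [-1.36  0.85  2.18  1.54  1.34 -2.88] cost 0.0198 elbow [ 223. -329.  468.] wrist [ 224. -336.   70.]
place 15 0 [-1.34  0.97  2.05  1.44  1.52 -2.88] cost 0.0165 elbow [ 236. -355.  429.] wrist [ 239. -368.   30.]
place 15 8 [-1.34  0.88  2.09  1.43  1.4  -2.88] cost 0.0075 elbow [ 229. -335.  458.] wrist [ 235. -362.   61.]
place 30 0 [-1.3   1.    1.91  1.3   1.62 -2.88] cost 0.0015 elbow [ 252. -354.  415.] wrist [ 265. -404.   20.]
place 30 8 [-1.31  0.92  1.95  1.28  1.5  -2.88] cost 0.0000 elbow [ 244. -337.  444.] wrist [ 261. -401.   51.]
```

View pics/s5.png

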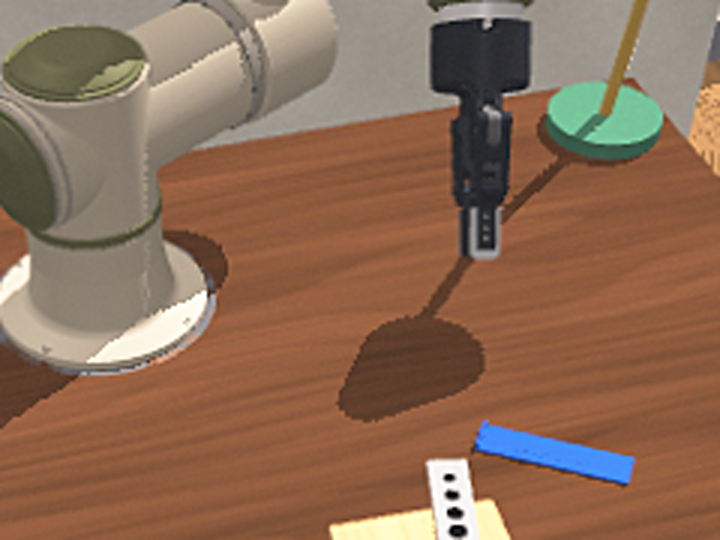

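View pics/t5.png

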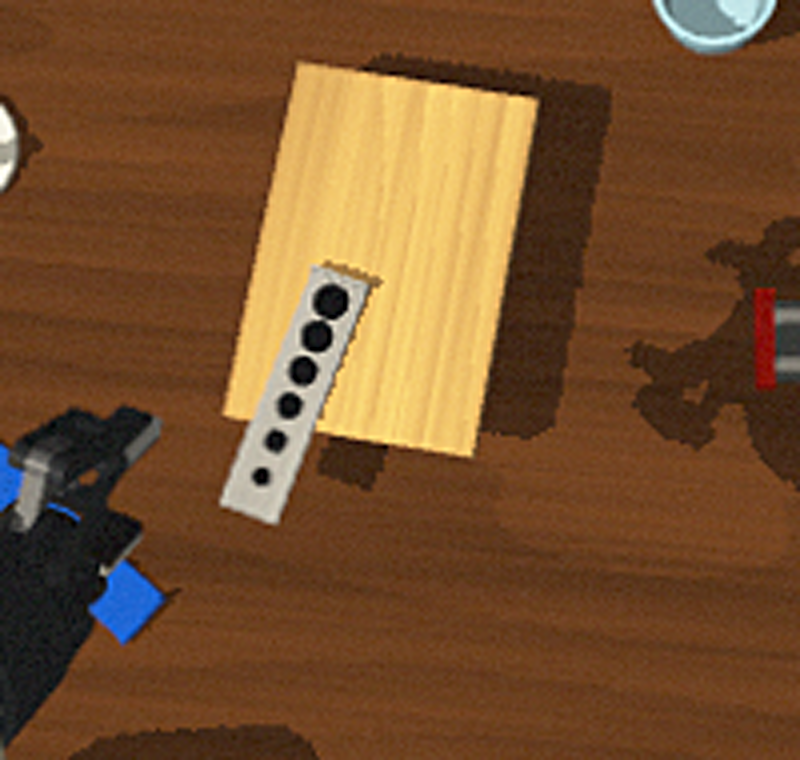

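The top view shows the strip sticking out in front of the board, flat and aligned, with the gripper clear of it. Next I'll scan which grasp directions the arm can reach.

```bash
cat > scan.py <<'E'
from ik import *; from go import mk
from multiprocessing import Pool
def job_(a):
    nm,pt,y,d,s=a
    np.random.seed(1)
    A=np.radians(y);b=np.radians(d);z=np.array([np.cos(A)*np.cos(b),np.sin(A)*np.cos(b),-np.sin(b)])
    rot=mk(z,[0,0,s]);pos=np.array(pt)+0*z
    def f(q):
        p,R=fk(q,P); return np.r_[(p-pos)/100,((R*C).inv()*rot).as_rotvec()]
    best=None
    for k in range(25):
        r=least_squares(f,np.random.uniform(lo,hi),bounds=(lo,hi),max_nfev=60)
        if best is None or r.cost<best.cost: best=r
        if best.cost<1e-6: break
    _,_,e,w=fk(best.x,P,True)
    return nm,y,d,s,best.x.round(2),best.cost,e.round(0),w.round(0)
if __name__=="__main__":
    J=[(nm,pt,y,d,s) for nm,pt,r in(("pick",[407,239,51.5],range(-90,91,15)),("place",[444.7,-248,46.5],range(-90,91,15))) for y in r for d in(0,10,20) for s in(1,-1)]
    with Pool() as p:
        for o in p.imap(job_,J):
            if o[5]<2e-3: print(*o[:4],o[4],"%.5f"%o[5],o[6],o[7])
E
nproc; time python3 scan.py
```

```text
4
pick -90 0 1 [ 0.63  1.13  1.5  -1.    1.87  2.71] 0.00000 [263. 377. 367.] [395. 473.   3.]
pick -90 0 -1 [ 0.63  1.13  1.5  -1.    1.87 -0.43] 0.00000 [263. 377. 367.] [395. 473.   3.]
pick -90 10 1 [ 0.64  1.05  1.52 -0.93  1.75  2.68] 0.00000 [249. 368. 398.] [396. 478.  44.]
pick -90 10 -1 [ 0.64  1.05  1.52 -0.93  1.75 -0.46] 0.00000 [249. 368. 398.] [396. 478.  44.]
pick -90 20 1 [ 0.63  0.97  1.55 -0.86  1.62  2.65] 0.00000 [235. 356. 429.] [398. 476.  86.]
pick -90 20 -1 [ 0.63  0.97  1.55 -0.86  1.62 -0.5 ] 0.00000 [235. 356. 429.] [398. 476.  86.]
pick -75 0 1 [ 0.68  1.09  1.65 -1.18  1.73  2.77] 0.00000 [238. 384. 384.] [332. 461.   4.]
pick -75 0 -1 [ 0.68  1.09  1.65 -1.18  1.73 -0.37] 0.00000 [238. 384. 384.] [332. 461.   4.]
pick -75 10 1 [ 0.69  1.    1.67 -1.11  1.6   2.72] 0.00000 [221. 374. 416.] [333. 467.  45.]
pick -75 10 -1 [ 0.69  1.    1.67 -1.11  1.6  -0.42] 0.00000 [221. 374. 416.] [333. 467.  45.]
pick -75 20 1 [ 0.68  0.91  1.7  -1.04  1.47  2.66] 0.00000 [206. 359. 447.] [336. 465.  86.]
pick -75 20 -1 [ 0.68  0.91  1.7  -1.04  1.47 -0.48] 0.00000 [2
[... 8776 characters left out ...]
76  0.48] 0.00000 [ 320. -277.  433.] [ 430. -479.  108.]
place 90 0 1 [-0.99  1.17  1.27  0.71  2.15 -2.71] 0.00000 [ 365. -291.  351.] [ 489. -482.   25.]
place 90 0 -1 [-0.99  1.17  1.27  0.71  2.15  0.44] 0.00000 [ 365. -291.  351.] [ 489. -482.   25.]
place 90 10 1 [-0.99  1.09  1.3   0.64  2.02 -2.72] 0.00000 [ 357. -279.  381.] [ 489. -482.   65.]
place 90 10 -1 [-0.99  1.09  1.3   0.64  2.02  0.43] 0.00000 [ 357. -279.  381.] [ 489. -482.   65.]
place 90 20 1 [-0.99  1.01  1.34  0.58  1.89 -2.72] 0.00000 [ 349. -262.  412.] [ 489. -476.  106.]
place 90 20 -1 [-0.99  1.01  1.34  0.58  1.89  0.42] 0.00000 [ 349. -262.  412.] [ 489. -476.  106.]
real	0m8.338s
user	0m32.215s
sys	0m0.177s
```

Level side-on grasps would put the wrist almost on the table. The overhanging end can instead be gripped tool-down across its 36 mm width. I'll measure the strip precisely.

```bash
cat > m5.py <<'E'
from rig import capture
from h import *
T=capture("top")
def P(p,z): return onz(T,(np.array(p)+.5)/4-.5+np.array([150,180]),z)[:2]
f=(P((220,505),53)+P((277,523),53))/2; l=(P((315,264),59)+P((374,284),59))/2
u=(l-f)/np.linalg.norm(l-f)
print("front",f,"lip",l,"len",np.linalg.norm(l-f),"yaw",np.degrees(np.arctan2(u[1],u[0])),"board x",(f-[437.3,187.2])@[.9971,-.0757])
print("grasp22",f+22*u)
g=cv2.cvtColor(T["frame"],cv2.COLOR_RGB2HSV)
E
python3 m5.py
python3 -c "
from go import *
go([410,238,140],down(75)); go([410,238,140],down(-105))"
```

```text
front [386.81961572 238.03277803] lip [531.86895232 197.96836644] len 150.480786560372 yaw -15.440807579338669 board x -54.18203246496674
grasp22 [408.02554824 232.17543853]
t 4.48 tcp [402.1 239.9 279.6] q [ 0.505 -0.015  1.875 -0.532  0.892  1.018] F [0.9 0.6 0.5] grip 0.6
turn [ 0.473  0.475 -1.513] shift cm [ 0.05 -7.28 11.93] rows 13.2
t 4.48 tcp [402.1 239.9 279.6] q [ 0.505 -0.015  1.875 -0.532  0.892  1.018] F [0.9 0.6 0.5] grip 0.6
turn [ 0.476 -0.474  1.524] shift cm [ 0.05 -7.28 11.93] rows 13.3
```

Request:
move_arm([
  [0.476, -0.474, 1.524, 0, -6, 7, 0.75],
  [0.476, -0.474, 1.524, 0, -6, 7, 0.75],
  [0.476, -0.474, 1.524, 0, -6, 7, 0.75],
  [0.476, -0.474, 1.524, 0, -6, 7, 0.75],
  [0.476, -0.474, 1.524, 0, -6, 7, 0.75],
])

```text
time_s: 4.9
eef_pos: [394.0, 241.9, 187.0]
ee_rot: [0.158, 0.922, 0.333, 0.119]
force: [0.2, -0.0, -0.3]
grip_width: 0.745
```

```bash
python3 -c "
from go import *
go([409,234,180],down(-105))"
```

```text
t 4.9 tcp [394.  241.9 187. ] q [ 0.487  0.171  1.86  -0.429  0.955  1.588] F [ 0.2 -0.  -0.3] grip 0.75
turn [ 0.295 -0.29   0.942] shift cm [0.53 1.18 1.3 ] rows 8.2
```

Request:
move_arm([
  [0.295, -0.29, 0.942, 0.5, 1.2, 1.3, 0.75],
  [0.295, -0.29, 0.942, 0.5, 1.2, 1.3, 0.75],
  [0.295, -0.29, 0.942, 0.5, 1.2, 1.3, 0.75],
  [0.295, -0.29, 0.942, 0.5, 1.2, 1.3, 0.75],
  [0.295, -0.29, 0.942, 0.5, 1.2, 1.3, 0.75],
])

```text
time_s: 5.32
eef_pos: [410.7, 233.4, 180.0]
ee_rot: [0.064, 0.995, 0.054, 0.049]
force: [-0.0, 0.2, 0.7]
grip_width: 0.75
```

```bash
python3 -c "
from go import *
go([409,234,180],down(-105))"
```

```text
t 5.32 tcp [410.7 233.4 180. ] q [ 0.351  0.238  1.747 -0.17   1.105  1.886] F [-0.   0.2  0.7] grip 0.75
turn [ 0.115 -0.115  0.369] shift cm [-0.16 -0.08 -0.02] rows 3.2
```

Request:
move_arm([
  [0.115, -0.115, 0.369, -0.16, -0.08, 0, 0.75],
  [0.115, -0.115, 0.369, -0.16, -0.08, 0, 0.75],
  [0.115, -0.115, 0.369, -0.16, -0.08, 0, 0.75],
  [0.115, -0.115, 0.369, -0.16, -0.08, 0, 0.75],
  [0.115, -0.115, 0.369, -0.16, -0.08, 0, 0.75],
])

```text
time_s: 5.73
eef_pos: [410.4, 233.1, 179.7]
ee_rot: [-0.0, 0.991, -0.131, -0.0]
force: [0.1, 0.1, -0.8]
grip_width: 0.747
```

```bash
python3 -c "
from go import *
go([409,234,180],down(-105))
from rig import capture
from h import *
c=capture('wrist');cv2.imwrite('pics/w6.png',c['frame'][:,:,::-1])
go([409,234,180],down(-105))
print(proj(c,[[409,234,53],[409,234,33]]))
np.savez('w6.npz',**c)"
```

```text
t 5.73 tcp [410.4 233.1 179.7] q [2.670e-01 2.470e-01 1.727e+00 1.000e-03 1.168e+00 2.101e+00] F [ 0.1  0.1 -0.8] grip 0.75
turn [-0.     0.001 -0.001] shift cm [-0.16 -0.05 -0.03] rows 0.0
t 5.78 tcp [410.  233.4 179.6] q [ 2.690e-01  2.460e-01  1.728e+00 -1.000e-03  1.167e+00  2.100e+00] F [-0.4 -0.2 -0.6] grip 0.76
turn [0.001 0.    0.001] shift cm [-0.11 -0.04 -0.04] rows 0.0
[[325.01913349 234.245644  ]
 [325.05705222 228.15581187]]
```

View pics/w6.png

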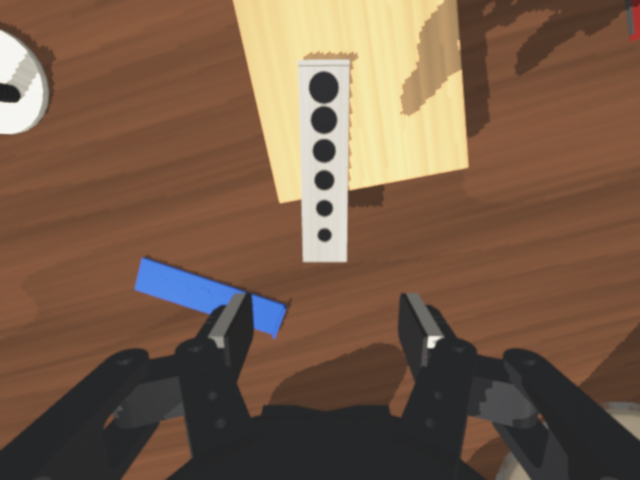

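The strip is upright in the wrist image, with its front corners at (302,262) and (347,262). The blue look-alike to the left lies on the table, below the fingers' lowest height.

```bash
python3 -c "
from h import *
c=dict(np.load('w6.npz'))
f=(onz(c,(302.3,262),53)+onz(c,(347.3,262),53))/2;l=(onz(c,(299.5,60),59)+onz(c,(350.5,60),59))/2
d=l-f;print(f,l,np.hypot(*d[:2]),np.degrees(np.arctan2(d[1],d[0])));print(f+22*d/np.hypot(*d[:2]))
from go import *
g=f+22*d/np.hypot(*d[:2]);go([g[0],g[1],33],down(-105))"
```

```text
[385.98252409 240.39352778  53.        ] [530.9289094  201.13862554  59.        ] 150.16791255820462 -15.153548616426383
[407.21755642 234.64257983  53.87901601]
t 5.78 tcp [410.  233.4 179.6] q [ 2.690e-01  2.460e-01  1.728e+00 -1.000e-03  1.167e+00  2.100e+00] F [-0.4 -0.2 -0.6] grip 0.76
turn [0.001 0.    0.001] shift cm [-0.3  -0.06 14.66] rows 3.5
```

Request:
move_arm([
  [0, 0, 0, -0.3, -0.06, 3.5, 0.75],
  [0, 0, 0, -0.3, -0.06, 7, 0.75],
  [0, 0, 0, -0.3, -0.06, 10.5, 0.75],
  [0, 0, 0, -0.3, -0.06, 13.5, 0.75],
  [0, 0, 0, -0.3, -0.06, 14.6, 0.75],
])

```text
time_s: 6.2
eef_pos: [405.3, 234.3, 30.0]
ee_rot: [0.002, 0.992, -0.128, -0.002]
force: [-1.0, -0.7, -1.3]
grip_width: 0.751
```

```bash
python3 -c "
from go import *
from rig import capture
from h import *
c=capture('wrist');cv2.imwrite('pics/w7.png',c['frame'][:,:,::-1])
go([407.2,234.6,33],down(-105))
c=capture('scene'); crop(c,310,120,450,260,4,'pics/s7.png')
"
```

```text
t 6.25 tcp [405.2 234.2  29.8] q [ 2.740e-01  4.720e-01  1.878e+00 -2.000e-03  7.980e-01  2.102e+00] F [-1.3 -2.1 -2.1] grip 0.75
turn [0.004 0.005 0.005] shift cm [ 0.18 -0.09 -0.32] rows 0.1
```

View pics/w7.png

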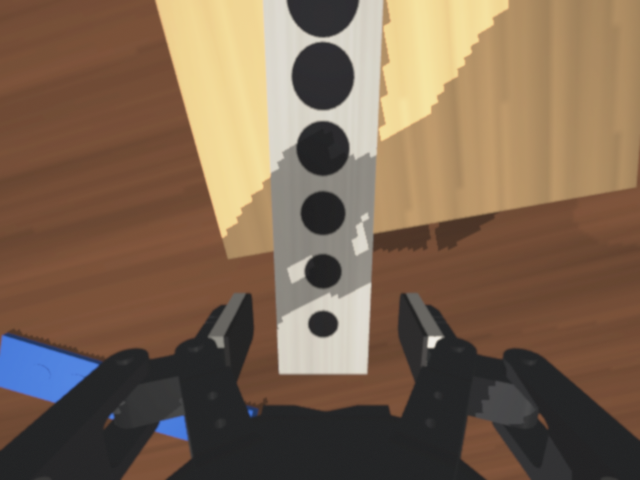

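View pics/s7.png

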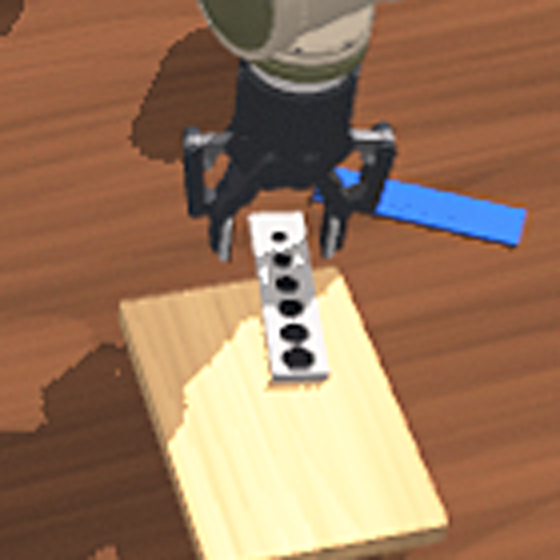

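The fingers straddle the strip's overhanging end, centred on it. I'll make a small correction and close.

Request:
move_arm([
  [0, 0, 0, 0.2, -0.05, -0.3, 0.75],
  [0, 0, 0, 0.2, -0.05, -0.3, 0.6],
  [0, 0, 0, 0.2, -0.05, -0.3, 0.45],
  [0, 0, 0, 0.2, -0.05, -0.3, 0.2],
  [0, 0, 0, 0.2, -0.05, -0.3, 0.2],
], grip_force=70)

```text
time_s: 6.72
eef_pos: [409.0, 234.7, 35.8]
ee_rot: [0.001, 0.992, -0.128, -0.001]
force: [0.4, 0.7, 3.4]
grip_width: 0.391
```

Request:
move_arm([
  [0, 0, 0, 0, 0, 0, 0.2],
  [0, 0, 0, 0, 0, 0, 0.2],
  [0, 0, 0, 0, 0, 0, 0.2],
], grip_force=70)

```text
time_s: 6.97
eef_pos: [409.0, 234.7, 36.0]
ee_rot: [0.001, 0.992, -0.128, -0.0]
force: [-0.5, -0.3, 3.7]
grip_width: 0.388
```

```bash
python3 -c "
from go import *
from rig import capture
from h import *
c=capture('wrist');cv2.imwrite('pics/w8.png',c['frame'][:,:,::-1])
go([407.2,234.6,33],down(-105))
"
```

```text
t 7.02 tcp [409.  234.7  35.9] q [ 2.720e-01  4.650e-01  1.868e+00 -1.000e-03  8.110e-01  2.101e+00] F [-0.  -0.2  1.6] grip 0.39
turn [0.002 0.001 0.005] shift cm [-0.17  0.06  0.29] rows 0.1
```

View pics/w8.png

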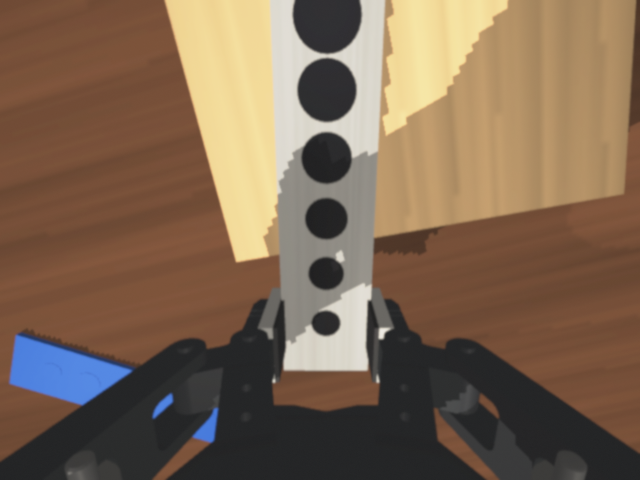

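It's gripped across its width (opening 0.39). I'll lift slowly.

Request:
move_arm([
  [0, 0, 0, 0, 0, -0.5, 0.2],
  [0, 0, 0, 0, 0, -1.2, 0.2],
  [0, 0, 0, 0, 0, -2.2, 0.2],
  [0, 0, 0, 0, 0, -3.5, 0.2],
  [0, 0, 0, 0, 0, -5, 0.2],
], grip_force=90)

```text
time_s: 7.43
eef_pos: [408.8, 234.8, 86.9]
ee_rot: [0.001, 0.992, -0.128, -0.001]
force: [0.6, -0.6, -0.4]
grip_width: 0.38
```

```bash
python3 -c "
from go import *
from rig import capture
from h import *
c=capture('wrist');cv2.imwrite('pics/w9.png',c['frame'][:,:,::-1])
go([407.2,234.6,33],down(-105))
c=capture('scene'); crop(c,310,100,450,240,4,'pics/s9.png')
"
```

```text
t 7.48 tcp [410.3 235.2  89.7] q [ 2.730e-01  3.710e-01  1.828e+00 -1.000e-03  9.390e-01  2.101e+00] F [2.3 1.1 2.5] grip 0.39
turn [-0.001 -0.003  0.005] shift cm [-0.3   0.15  5.67] rows 1.4
```

View pics/w9.png

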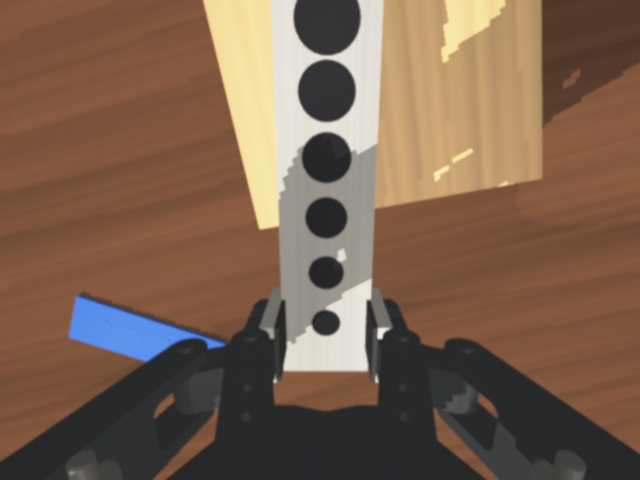

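View pics/s9.png

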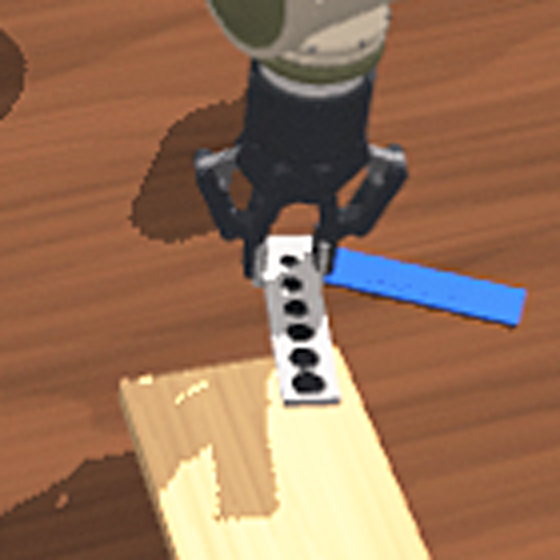

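The strip is held level and there's no droop, as its image position hasn't changed. Next I'll work out the transfer.

```bash
python3 -c "
from h import *
from rig import capture
from go import *
c=capture('wrist')
s,p,r=cur()
f=(onz(c,(285,371),p[2]+17)+onz(c,(368,371),p[2]+17))/2
print(p,'front rel tool',r.inv().apply(f-p))
go([448.4,-247.7,150],down(-84.5))"
```

```text
[409.6059201  234.96240289  86.9630633 ] front rel tool [-23.53383634  -0.03108335 -17.0312002 ]
t 7.58 tcp [409.6 235.   87. ] q [ 2.730e-01  3.750e-01  1.831e+00 -1.000e-03  9.340e-01  2.101e+00] F [-0.4 -0.  -1. ] grip 0.39
turn [ 0.001 -0.001 -0.353] shift cm [16.03 45.7  -6.26] rows 11.7
```

Request:
move_arm([
  [0, 0, 0, 0, 0.3, -1.2, 0.2],
  [0, 0, 0, 0.3, 1, -3, 0.2],
  [0, 0, -0.02, 0.8, 2.2, -4.8, 0.2],
  [0, 0, -0.04, 1.5, 4.2, -6, 0.2],
  [0, 0, -0.06, 2.3, 6.7, -6.3, 0.2],
])

```text
time_s: 8.0
eef_pos: [415.2, 164.3, 151.2]
ee_rot: [-0.0, 0.995, -0.097, 0.002]
force: [0.2, -0.3, -0.9]
grip_width: 0.385
```

```bash
python3 -c "
from go import *
go([448.4,-247.7,150],down(-84.5))"
```

```text
t 8.0 tcp [415.2 164.3 151.2] q [ 1.140e-01  2.270e-01  1.837e+00 -1.000e-03  1.074e+00  1.879e+00] F [ 0.2 -0.3 -0.9] grip 0.39
turn [ 0.    -0.003 -0.29 ] shift cm [11.22 39.78  0.14] rows 9.9
```

Request:
move_arm([
  [0, 0, -0.02, 0.7, 2.4, 0, 0.2],
  [0, 0, -0.04, 1.4, 4.8, 0, 0.2],
  [0, 0, -0.06, 2.1, 7.2, 0, 0.2],
  [0, 0, -0.08, 2.8, 9.6, 0, 0.2],
  [0, 0, -0.1, 3.5, 12, 0, 0.2],
])

```text
time_s: 8.42
eef_pos: [425.8, 38.6, 150.6]
ee_rot: [-0.0, 0.999, -0.047, 0.001]
force: [1.1, 0.3, -1.1]
grip_width: 0.383
```

```bash
python3 -c "
from go import *
go([448.4,-247.7,150],down(-84.5))"
```

```text
t 8.42 tcp [425.8  38.6 150.6] q [-0.185  0.188  1.888  0.     1.063  1.479] F [ 1.1  0.3 -1.1] grip 0.38
turn [ 0.    -0.002 -0.189] shift cm [ 4.92 28.3   0.06] rows 6.9
```

Request:
move_arm([
  [0, 0, -0.02, 0.4, 2.4, 0, 0.2],
  [0, 0, -0.04, 0.8, 4.8, 0, 0.2],
  [0, 0, -0.06, 1.3, 7.2, 0, 0.2],
  [0, 0, -0.08, 1.7, 9.6, 0, 0.2],
  [0, 0, -0.1, 2.1, 12, 0, 0.2],
])

```text
time_s: 8.83
eef_pos: [435.1, -83.9, 149.9]
ee_rot: [-0.0, 1.0, 0.004, 0.0]
force: [0.2, 1.0, -0.1]
grip_width: 0.385
```

```bash
python3 -c "
from go import *
go([448.4,-247.7,150],down(-84.5))"
```

```text
t 8.83 tcp [435.1 -83.9 149.9] q [-4.570e-01  2.220e-01  1.846e+00  1.000e-03  1.072e+00  1.106e+00] F [ 0.2  1.  -0.1] grip 0.39
turn [-0.    -0.001 -0.088] shift cm [ 1.2  16.39 -0.02] rows 3.9
```

Request:
move_arm([
  [0, 0, -0.02, 0.2, 2.6, 0, 0.2],
  [0, 0, -0.04, 0.4, 5.2, 0, 0.2],
  [0, 0, -0.06, 0.6, 7.8, 0, 0.2],
  [0, 0, -0.075, 0.8, 10.4, 0, 0.2],
  [0, 0, -0.088, 0.95, 13, 0, 0.2],
])

```text
time_s: 9.25
eef_pos: [445.2, -215.0, 149.0]
ee_rot: [-0.001, 0.999, 0.048, -0.0]
force: [0.4, 0.0, -1.4]
grip_width: 0.382
```

```bash
python3 -c "
from go import *
go([448.4,-247.7,150],down(-84.5))"
```

```text
t 9.25 tcp [ 445.2 -215.   149. ] q [-6.880e-01  3.300e-01  1.703e+00  1.000e-03  1.110e+00  7.860e-01] F [ 0.4  0.  -1.4] grip 0.38
turn [-0.001  0.     0.   ] shift cm [ 0.    3.29 -0.11] rows 0.8
```

Request:
move_arm([
  [0, 0, 0, 0, 1.5, 1, 0.2],
  [0, 0, 0, 0, 2.6, 2, 0.2],
  [0, 0, 0, 0, 3.2, 3, 0.2],
  [0, 0, 0, 0, 3.3, 3.9, 0.2],
  [0, 0, 0, 0, 3.3, 3.9, 0.2],
])

```text
time_s: 9.67
eef_pos: [447.5, -246.5, 107.6]
ee_rot: [-0.002, 0.999, 0.048, -0.002]
force: [-0.5, 0.3, -2.0]
grip_width: 0.381
```

```bash
python3 -c "
from go import *
from rig import capture
from h import *
go([448.4,-247.7,70],down(-84.5))
c=capture('wrist');cv2.imwrite('pics/w10.png',c['frame'][:,:,::-1]);np.savez('w10.npz',**c)
c=capture('scene'); crop(c,140,190,300,320,4,'pics/s10.png');np.savez('s10.npz',**c)
go([448.4,-247.7,70],down(-84.5))
"
```

```text
t 9.67 tcp [ 447.5 -246.5  107.6] q [-7.340e-01  4.200e-01  1.695e+00  1.000e-03  1.032e+00  7.400e-01] F [-0.5  0.3 -2. ] grip 0.38
turn [-0.005  0.003  0.   ] shift cm [0.09 0.14 3.76] rows 0.9
t 9.77 tcp [ 448.3 -246.8  109.6] q [-7.330e-01  4.170e-01  1.693e+00  1.000e-03  1.034e+00  7.400e-01] F [0.4 1.2 0.9] grip 0.39
turn [-0.002  0.001  0.001] shift cm [0.   0.1  3.96] rows 1.0
```

View pics/w10.png

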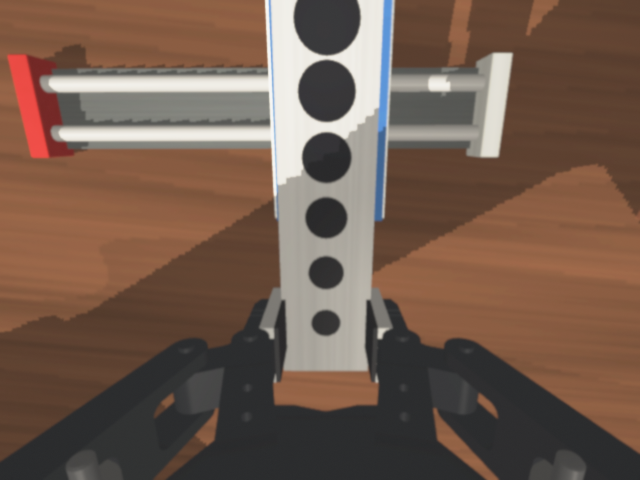

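View pics/s10.png

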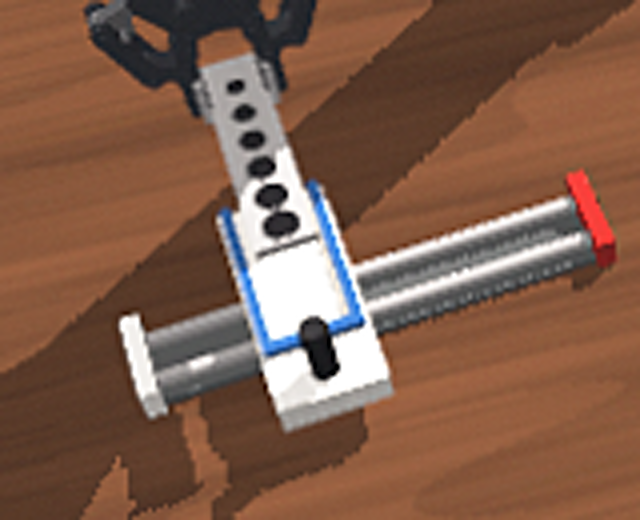

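Wrist view: the strip is over the channel, with blue lips visible on both sides at columns 275 and 384 on row 218. I'll check the bed alignment numerically.

```bash
python3 -c "
from h import *
from go import *
c=dict(np.load('w10.npz'))
s=dict(np.load('s10.npz'))
R=down(-84.5);T=np.array([447.7,-246.6,108])
A=onz(c,(384.5,219),52);B=onz(c,(275,217),52);print('front corners R,L',A,B)
print('chan front mid rel TCP',R.inv().apply((A+B)/2-T))
print('expected corners',[ (np.array([519.4,-240.9])+np.array([[.9954,-.0955],[.0955,.9954]])@v) for v in(np.array([-45,-31]),np.array([-45,31]))])
def S(p,z): return onz(s,(np.array(p)+.5)/4-.5+np.array([140,190]),z)
bl,br,fl,fr=S((363,322),52),S((268,352),52),S((318,183),52),S((224,214),52)
bm,fm=(bl+br)/2,(fl+fr)/2;d=bm-fm;print('scene back mid',bm,'front mid',fm,np.hypot(*d[:2]),np.degrees(np.arctan2(d[1],d[0])))
"
```

```text
front corners R,L [ 477.76286762 -277.84690093   52.        ] [ 472.68385614 -213.63321335   52.        ]
chan front mid rel TCP [27.47907165  1.78201348 56.        ]
expected corners [array([ 477.5675, -276.0549]), array([ 471.6465, -214.3401])]
scene back mid [ 587.32587505 -233.88538577   52.        ] front mid [ 477.79487167 -243.47009103   52.        ] 109.94956696144095 5.001030031164169
```

Everything agrees within about 1 mm, and the yaw is roughly 5°. I'll descend.

```bash
python3 -c "
from go import *
go([448.0,-247.2,40],down(-85))
"
```

```text
t 9.77 tcp [ 448.3 -246.8  109.6] q [-7.330e-01  4.170e-01  1.693e+00  1.000e-03  1.034e+00  7.400e-01] F [0.4 1.2 0.9] grip 0.39
turn [-0.002  0.001  0.01 ] shift cm [-0.03  0.05  6.96] rows 1.7
```

Request:
move_arm([
  [0, 0, 0.01, 0, 0.05, 1.5, 0.2],
  [0, 0, 0.01, 0, 0.05, 3, 0.2],
  [0, 0, 0.01, 0, 0.05, 4.5, 0.2],
  [0, 0, 0.01, 0, 0.05, 5.7, 0.2],
  [0, 0, 0.01, 0, 0.05, 6.4, 0.2],
])

```text
time_s: 10.18
eef_pos: [448.3, -246.3, 45.1]
ee_rot: [-0.001, 0.999, 0.044, -0.001]
force: [0.7, -1.3, -1.3]
grip_width: 0.383
```

Request:
move_arm([
  [0, 0, 0, 0, 0, 0.1, 0.2],
  [0, 0, 0, 0, 0, 0.1, 0.2],
])

```text
time_s: 10.35
eef_pos: [448.5, -245.9, 44.4]
ee_rot: [-0.001, 0.999, 0.044, -0.001]
force: [-0.2, -0.6, -0.6]
grip_width: 0.384
```

```bash
python3 -c "
from go import *
from rig import capture
from h import *
go([448.0,-247.2,31],down(-85))
c=capture('wrist');cv2.imwrite('pics/w11.png',c['frame'][:,:,::-1]);np.savez('w10.npz',**c)
c=capture('scene'); crop(c,140,190,300,320,4,'pics/s11.png');np.savez('s10.npz',**c)
go([448.0,-247.2,31],down(-85))
"
```

```text
t 10.35 tcp [ 448.5 -245.9   44.4] q [-7.310e-01  5.170e-01  1.744e+00  1.000e-03  8.830e-01  7.500e-01] F [-0.2 -0.6 -0.6] grip 0.38
turn [-0.003  0.001  0.001] shift cm [-0.06  0.13  1.34] rows 0.3
t 10.45 tcp [ 448.7 -246.4   44.9] q [-7.320e-01  5.160e-01  1.743e+00  1.000e-03  8.840e-01  7.500e-01] F [-0.2  0.4 -0.4] grip 0.38
turn [-0.002  0.     0.001] shift cm [-0.08  0.08  1.39] rows 0.3
```

View pics/w11.png

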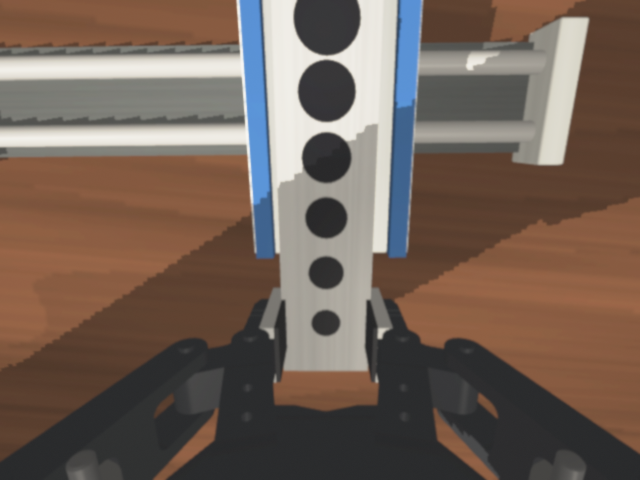

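View pics/s11.png

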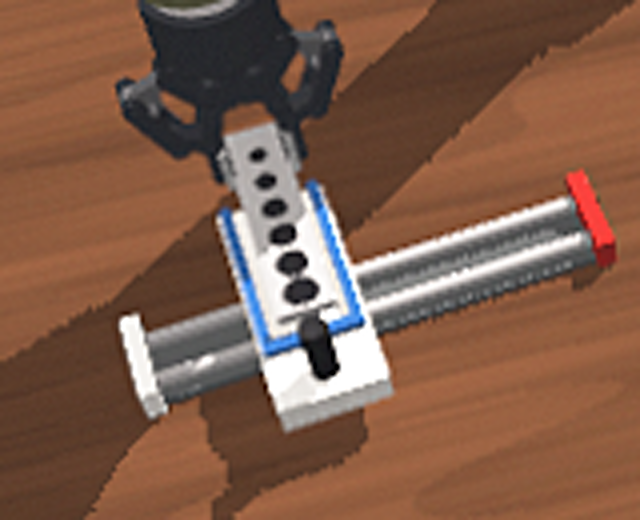

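The strip is between the lips, about 2 mm left of centre. I'll shift it slightly and lower gently.

Request:
move_arm([
  [0, 0, 0, -0.04, 0.17, 0.3, 0.2],
  [0, 0, 0, -0.04, 0.17, 0.6, 0.2],
  [0, 0, 0, -0.04, 0.17, 0.9, 0.2],
  [0, 0, 0, -0.04, 0.17, 1.1, 0.2],
  [0, 0, 0, -0.04, 0.17, 1.2, 0.2],
])

```text
time_s: 10.87
eef_pos: [448.3, -248.0, 32.5]
ee_rot: [-0.001, 0.999, 0.044, -0.0]
force: [-0.9, -0.6, -0.4]
grip_width: 0.386
```

Request:
move_arm([
  [0, 0, 0, 0, 0, 0.05, 0.2],
  [0, 0, 0, 0, 0, 0.1, 0.2],
  [0, 0, 0, 0, 0, 0.1, 0.2],
])

```text
time_s: 11.12
eef_pos: [448.3, -248.0, 31.6]
ee_rot: [-0.001, 0.999, 0.044, -0.0]
force: [-0.6, 0.6, 2.6]
grip_width: 0.381
```

```bash
python3 -c "
from go import *
from rig import capture
from h import *
go([448.0,-247.2,31],down(-85))
c=capture('wrist');cv2.imwrite('pics/w12.png',c['frame'][:,:,::-1])
go([448.0,-247.2,31],down(-85))
"
```

```text
t 11.12 tcp [ 448.3 -248.    31.6] q [-7.350e-01  5.400e-01  1.749e+00  1.000e-03  8.550e-01  7.470e-01] F [-0.6  0.6  2.6] grip 0.38
turn [-0.002  0.001  0.001] shift cm [-0.02 -0.08  0.06] rows 0.0
t 11.17 tcp [ 448.3 -248.    31.7] q [-7.350e-01  5.400e-01  1.749e+00  1.000e-03  8.550e-01  7.470e-01] F [-1.5  0.4  0.8] grip 0.38
turn [-0.002  0.001  0.001] shift cm [-0.02 -0.08  0.07] rows 0.0
```

View pics/w12.png

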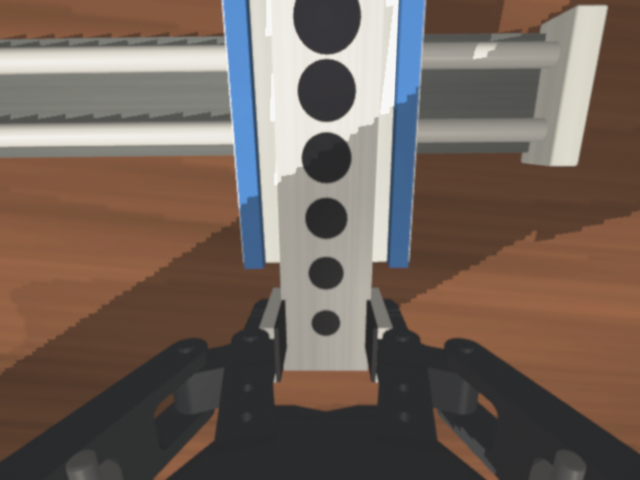

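Request:
move_arm([
  [0, 0, 0, 0, 0, 0.05, 0.2],
  [0, 0, 0, 0, 0, 0.1, 0.2],
  [0, 0, 0, 0, 0, 0.1, 0.2],
  [0, 0, 0, 0, 0, 0.1, 0.2],
])

```text
time_s: 11.5
eef_pos: [448.3, -248.0, 30.9]
ee_rot: [-0.001, 0.999, 0.044, -0.0]
force: [-2.5, 1.4, 5.2]
grip_width: 0.38
```

```bash
python3 -c "
from go import *
from rig import ctrl
print(ctrl.sense()['wrist_torque'])
go([448.0,-247.2,31],down(-85))
"
```

```text
[0.16720025 0.3236097  0.04927599]
t 11.5 tcp [ 448.3 -248.    30.9] q [-7.350e-01  5.410e-01  1.749e+00  1.000e-03  8.530e-01  7.470e-01] F [-2.5  1.4  5.2] grip 0.38
turn [-0.002  0.001  0.001] shift cm [-0.03 -0.09 -0.01] rows 0.0
```

The strip touches the floor at the predicted height with about 5 N. I'll release gently.

Request:
move_arm([
  [0, 0, 0, 0, 0, 0, 0.4],
  [0, 0, 0, 0, 0, 0, 0.44],
  [0, 0, 0, 0, 0, 0, 0.5],
  [0, 0, 0, 0, 0, 0, 0.6],
  [0, 0, 0, 0, 0, 0, 0.7],
], grip_force=20)

```text
time_s: 11.92
eef_pos: [448.3, -248.0, 30.8]
ee_rot: [-0.001, 0.999, 0.044, -0.0]
force: [-0.3, 1.1, -0.0]
grip_width: 0.698
```

```bash
python3 -c "
from go import *
from rig import capture
from h import *
c=capture('wrist');cv2.imwrite('pics/w13.png',c['frame'][:,:,::-1])
go([448.0,-247.2,31],down(-85))
"
```

```text
t 11.97 tcp [ 448.3 -248.1   30.9] q [-7.350e-01  5.410e-01  1.749e+00  1.000e-03  8.530e-01  7.470e-01] F [-0.5 -0.2 -0.1] grip 0.7
turn [-0.002  0.001  0.001] shift cm [-0.03 -0.09 -0.01] rows 0.0
```

View pics/w13.png

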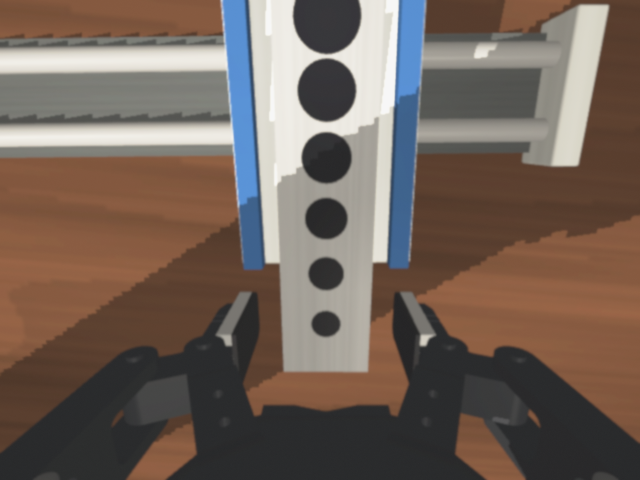

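It's released and hasn't moved. I'll go up, shut the fingers, and move to the -y side of the knob.

Request:
move_arm([
  [0, 0, 0, 0, 0, -0.8, 0.7],
  [0, 0, 0, 0, 0, -3, 0.7],
  [0, 0, 0, 0, 0, -6, 0.7],
  [0, 0, 0, 0, 0, -9.5, 0.4],
  [0, 0, 0, 0, 0, -12, 0],
])

```text
time_s: 12.38
eef_pos: [448.8, -248.5, 154.1]
ee_rot: [-0.0, 0.999, 0.044, 0.001]
force: [0.5, -0.0, 0.5]
grip_width: 0.431
```

```bash
python3 -c "
from go import *
from rig import capture
from h import *
c=capture('scene'); crop(c,140,190,300,320,4,'pics/s14.png')
c=capture('wrist');cv2.imwrite('pics/w14.png',c['frame'][:,:,::-1]);np.savez('w14.npz',**c)
go([612.5,-284,150],down(-85))
"
```

```text
t 12.48 tcp [ 449.9 -249.5  155.5] q [-7.350e-01  3.600e-01  1.642e+00  1.000e-03  1.134e+00  7.470e-01] F [-0.5  0.9  0.3] grip 0.25
turn [ 0.004 -0.005  0.001] shift cm [15.89  4.87  0.65] rows 4.0
```

View pics/s14.png

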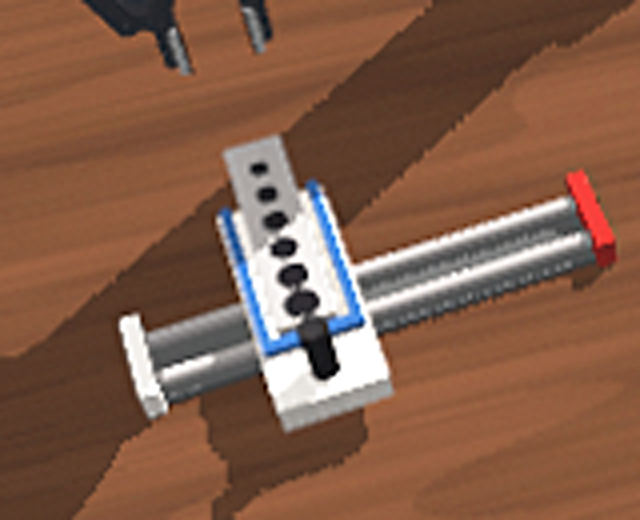

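View pics/w14.png

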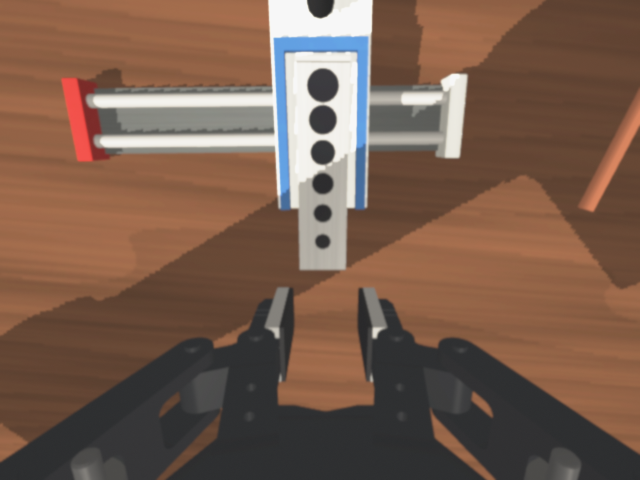

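The strip lies flat and centred in the channel, with its lip at row 60 just short of the back stop at row 48 in the wrist view. Next is the knob.

Request:
move_arm([
  [0, 0, 0, 3.9, 1.2, 0, 0],
  [0, 0, 0, 7.8, 2.4, 0, 0],
  [0, 0, 0, 11.7, 3.6, 0, 0],
  [0, 0, 0, 15, 4.8, 0.3, 0],
  [0, 0, 0, 15.9, 4.9, 0.6, 0],
])

```text
time_s: 12.9
eef_pos: [615.6, -284.7, 148.7]
ee_rot: [0.002, 0.999, 0.045, 0.003]
force: [-0.7, 0.4, -1.2]
grip_width: 0.002
```

```bash
python3 -c "
from go import *
from rig import capture
from h import *
c=capture('wrist');cv2.imwrite('pics/w15.png',c['frame'][:,:,::-1])
c=capture('top');crop(c,330,195,490,315,5,'pics/t15.png')
go([612.5,-284,63],down(-85))
"
```

```text
t 13.0 tcp [ 613.2 -283.8  148.2] q [-0.606  0.713  1.092  0.     1.333  0.875] F [-1.1  0.6 -0.4] grip 0.01
turn [ 0.002 -0.003  0.002] shift cm [-0.1  -0.    8.52] rows 2.0
```

View pics/w15.png

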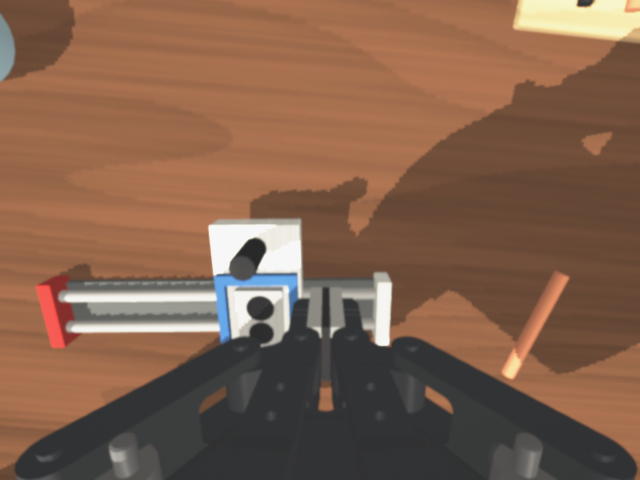

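```bash
python3 -c "
from go import *
from rig import capture
from h import *
c=capture('wrist')
k=onz(c,(243,267),90);print('knob',k)
go([k[0]+4,k[1]-45,63],down(-85))
"
```

```text
knob [ 604.94280186 -232.83466147   90.        ]
t 13.05 tcp [ 612.3 -283.8  149.1] q [-0.607  0.71   1.094  0.     1.333  0.875] F [0.1 0.6 0. ] grip 0.0
turn [ 0.003 -0.003  0.002] shift cm [-0.31 -0.65  8.61] rows 2.1
```

Request:
move_arm([
  [0, 0, 0, -0.2, -0.3, 3, 0],
  [0, 0, 0, -0.2, -0.3, 6, 0],
  [0, 0, 0, -0.2, -0.3, 8, 0],
  [0, 0, 0, -0.2, -0.3, 8.6, 0],
  [0, 0, 0, -0.2, -0.3, 8.6, 0],
])

```text
time_s: 13.47
eef_pos: [609.0, -280.9, 62.3]
ee_rot: [0.0, 0.999, 0.044, 0.001]
force: [0.0, -0.4, -0.6]
grip_width: 0.002
```

```bash
python3 -c "
from go import *
go([610.5-.087*100,-280+100,63],down(-85))
"
```

```text
t 13.47 tcp [ 609.  -280.9   62.3] q [-0.606  0.787  1.192 -0.     1.161  0.876] F [ 0.  -0.4 -0.6] grip 0.0
turn [ 0.001 -0.001  0.001] shift cm [  0.17 -10.12  -0.08] rows 2.4
```

Request:
move_arm([
  [0, 0, 0, 0, -0.7, 0, 0],
  [0, 0, 0, 0, -1.4, 0, 0],
  [0, 0, 0, 0, -2.1, 0, 0],
  [0, 0, 0, 0, -2.6, 0, 0],
  [0, 0, 0, 0, -3.1, 0, 0],
])

```text
time_s: 13.88
eef_pos: [606.6, -249.7, 63.3]
ee_rot: [0.001, 0.999, 0.044, 0.001]
force: [0.3, -1.9, 1.0]
grip_width: -0.001
```

Request:
move_arm([
  [0, 0, 0, 0, -0.5, 0, 0],
  [0, 0, 0, 0, -1, 0, 0],
  [0, 0, 0, 0, -1.5, 0, 0],
  [0, 0, 0, 0, -2, 0, 0],
  [0, 0, 0, 0, -2.5, 0, 0],
])

```text
time_s: 14.3
eef_pos: [604.4, -224.4, 63.4]
ee_rot: [0.001, 0.999, 0.044, 0.001]
force: [0.0, -1.6, 1.1]
grip_width: -0.001
```

```bash
python3 -c "
from go import *
from rig import capture
from h import *
c=capture('wrist');cv2.imwrite('pics/w16.png',c['frame'][:,:,::-1])
go([610.5-.087*100,-280+100,63],down(-85))
"
```

```text
t 14.35 tcp [ 604.4 -223.3   63.3] q [-0.535  0.731  1.295 -0.     1.113  0.946] F [ 0.5  0.5 -0.8] grip -0.0
turn [ 0.002 -0.002  0.002] shift cm [ 0.13 -4.34  0.02] rows 1.0
```

View pics/w16.png

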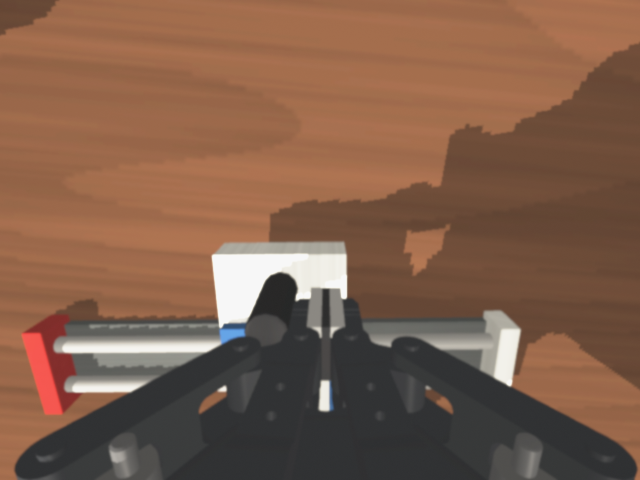

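The shut fingers are pushing the knob squarely and the carrier is moving towards the red stop. I'll continue.

Request:
move_arm([
  [0, 0, 0, 0.1, -0.5, 0, 0],
  [0, 0, 0, 0.1, -1, 0, 0],
  [0, 0, 0, 0.1, -1.5, 0, 0],
  [0, 0, 0, 0.1, -2, 0, 0],
  [0, 0, 0, 0.1, -2.5, 0, 0],
])

```text
time_s: 14.77
eef_pos: [603.0, -197.8, 63.1]
ee_rot: [0.001, 0.999, 0.045, 0.001]
force: [-1.1, -1.4, -0.2]
grip_width: -0.002
```

Request:
move_arm([
  [0, 0, 0, 0, -0.5, 0, 0],
  [0, 0, 0, 0, -1, 0, 0],
  [0, 0, 0, 0, -1.5, 0, 0],
  [0, 0, 0, 0, -2, 0, 0],
  [0, 0, 0, 0, -2.5, 0, 0],
])

```text
time_s: 15.18
eef_pos: [600.6, -172.4, 63.0]
ee_rot: [0.001, 0.999, 0.045, 0.001]
force: [-0.3, -1.6, 0.6]
grip_width: 0.001
```

```bash
python3 -c "
from go import *
from rig import capture
from h import *
c=capture('wrist');cv2.imwrite('pics/w17.png',c['frame'][:,:,::-1])
go([610.5-.087*100,-280+150,63],down(-85))
c=capture('scene'); crop(c,140,170,320,310,4,'pics/s17.png')
"
```

```text
t 15.23 tcp [ 600.6 -171.4   63. ] q [-0.465  0.693  1.366  0.     1.081  1.015] F [0.3 1.6 0.5] grip -0.0
turn [ 0.001 -0.002  0.003] shift cm [ 0.49 -4.11 -0.  ] rows 1.0
```

View pics/w17.png

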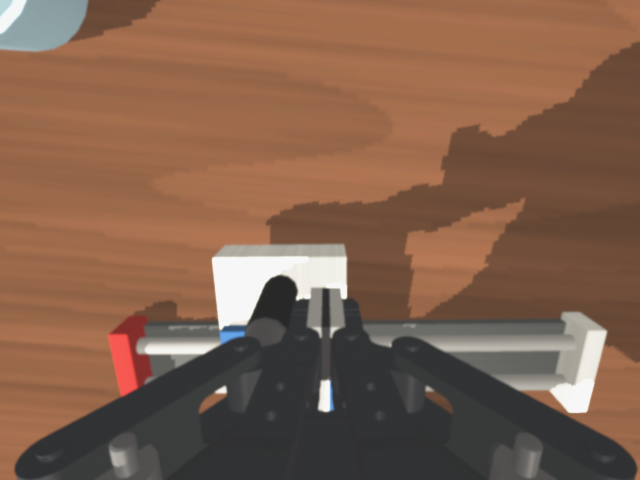

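View pics/s17.png

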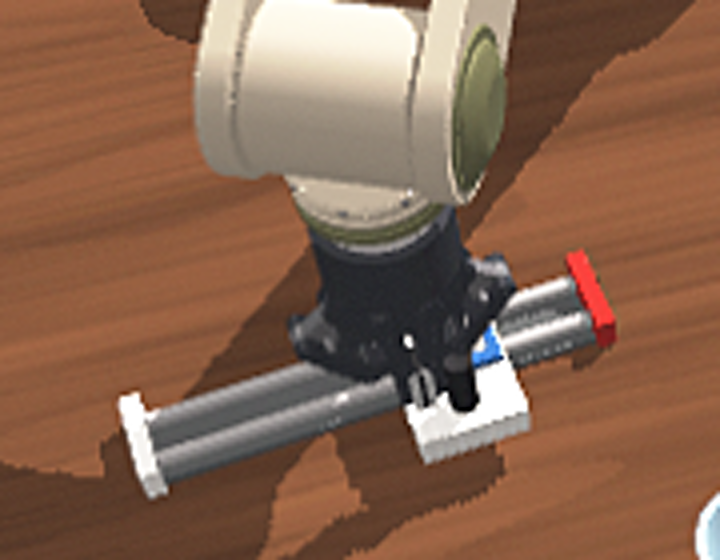

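About 35 mm remains to the red stop (carrier edge at column 213, stop face at about 148).

Request:
move_arm([
  [0, 0, 0, 0.1, -0.5, 0, 0],
  [0, 0, 0, 0.1, -1, 0, 0],
  [0, 0, 0, 0.1, -1.5, 0, 0],
  [0, 0, 0, 0.1, -2, 0, 0],
  [0, 0, 0, 0.1, -2.5, 0, 0],
])

```text
time_s: 15.7
eef_pos: [599.7, -148.0, 63.2]
ee_rot: [0.002, 0.999, 0.045, 0.001]
force: [-0.6, -32.6, -7.5]
grip_width: 0.002
```

Request:
move_arm([
  [0, 0, 0, 0, -0.3, 0, 0],
  [0, 0, 0, 0, -0.6, 0, 0],
  [0, 0, 0, 0, -0.8, 0, 0],
  [0, 0, 0, 0, -1, 0, 0],
])

```text
time_s: 16.03
eef_pos: [599.7, -147.8, 63.6]
ee_rot: [0.011, 0.999, 0.045, 0.003]
force: [2.5, -58.3, -15.3]
grip_width: -0.001
```

```bash
python3 -c "
from go import *
from rig import capture
from h import *
c=capture('wrist');cv2.imwrite('pics/w18.png',c['frame'][:,:,::-1])
go([610.5-.087*100,-280+150,63],down(-85))
"
```

```text
t 16.08 tcp [ 599.7 -148.    63.6] q [-0.424  0.673  1.4   -0.02   1.052  1.066] F [  2.  -50.3 -13. ] grip -0.0
turn [ 0.023 -0.006  0.003] shift cm [ 0.37 -1.77  0.02] rows 0.4
```

View pics/w18.png

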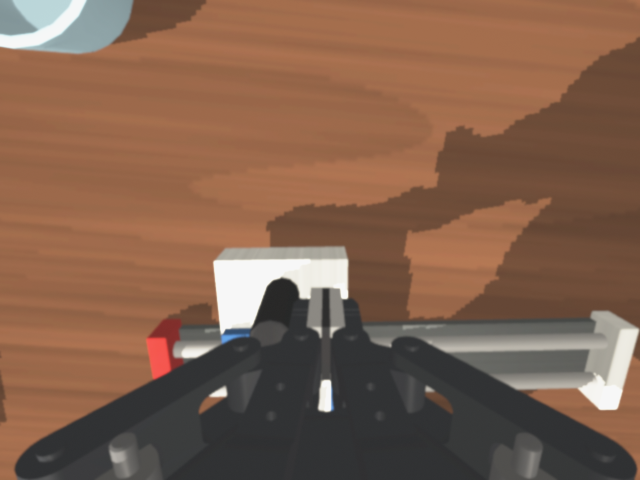

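The force jumped to about 50 N, so the carrier is against something. I'll back off at once and check whether it's the stop.

Request:
move_arm([
  [0, 0, 0, 0, 0.5, 0, 0],
  [0, 0, 0, 0, 1.5, 0, 0],
  [0, 0, 0, 0, 3, 0, 0],
  [0, 0, 0, 0, 3, 0, 0],
])

```text
time_s: 16.42
eef_pos: [602.7, -179.7, 64.4]
ee_rot: [0.011, 0.999, 0.044, 0.004]
force: [-0.5, 0.1, -0.6]
grip_width: 0.004
```

Request:
move_arm([
  [0, 0, 0, 0, 0, -2, 0],
  [0, 0, 0, 0, 0.5, -6, 0],
  [0, 0, 0, 0, 3.5, -10, 0],
  [0, 0, 0, 0, 7, -13, 0],
  [0, 0, 0, 0, 11, -15, 0],
])

```text
time_s: 16.83
eef_pos: [610.8, -272.1, 212.7]
ee_rot: [0.012, 0.999, 0.046, 0.005]
force: [0.9, 0.4, 1.2]
grip_width: -0.001
```

Request:
move_arm([
  [0, 0, 0, 0, 4, 0, 0],
  [0, 0, 0, 0, 8, 0, 0],
  [0, 0, 0, 0, 12, 0, 0],
  [0, 0, 0, 0, 13, 0, 0],
  [0, 0, 0, 0, 13, 0, 0],
])

```text
time_s: 17.25
eef_pos: [622.0, -403.8, 214.1]
ee_rot: [0.011, 0.999, 0.044, 0.005]
force: [-0.1, -0.8, -1.2]
grip_width: 0.003
```

```bash
python3 -c "
from go import *
from rig import capture
from h import *
c=capture('top');crop(c,330,195,490,315,5,'pics/t19.png')
cv2.imwrite('pics/t19f.png',c['frame'][:,:,::-1])
c=capture('scene'); crop(c,160,190,320,310,5,'pics/s19.png')
go([610,-130,63],down(-85))
"
```

```text
t 17.35 tcp [ 622.9 -400.3  215.3] q [-0.726  0.841  0.691 -0.009  1.587  0.753] F [-0.   1.3 -0.1] grip 0.0
turn [ 0.023 -0.01   0.005] shift cm [  1.05 -27.38  14.62] rows 7.4
```

View pics/t19.png

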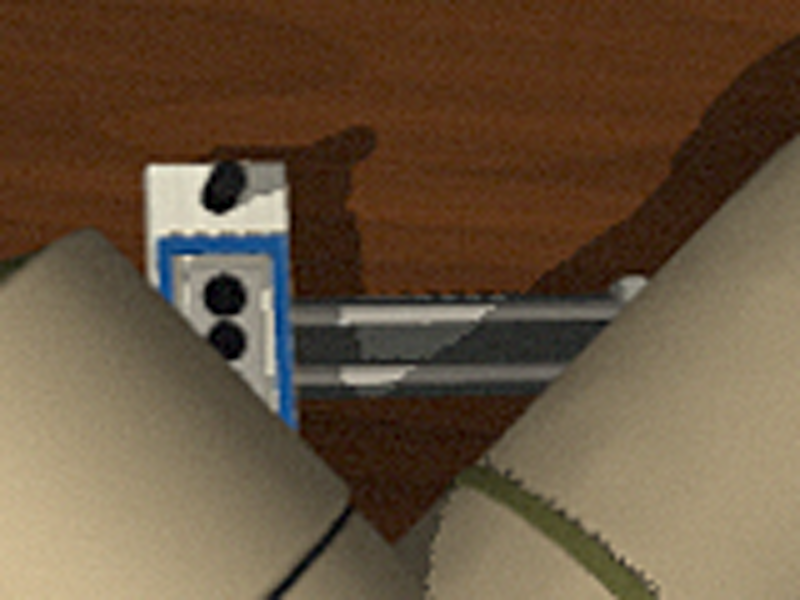

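View pics/s19.png

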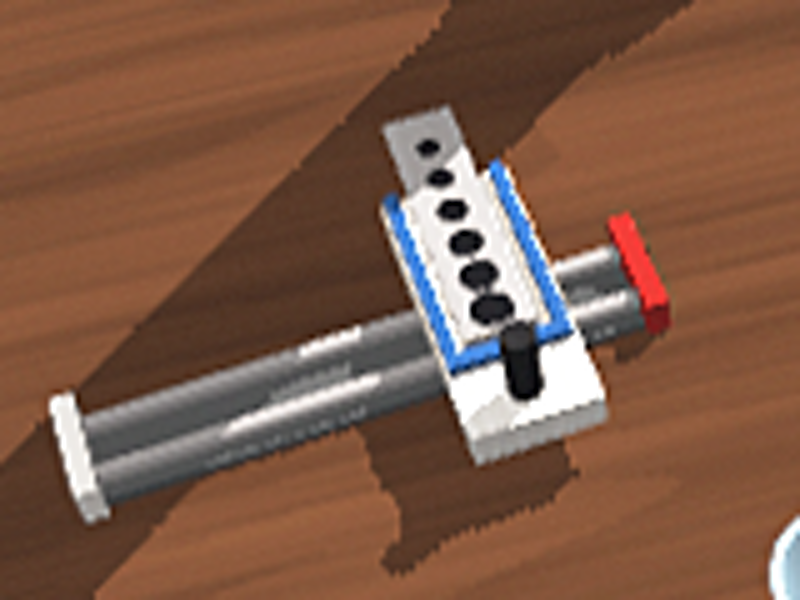

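View pics/t19f.png

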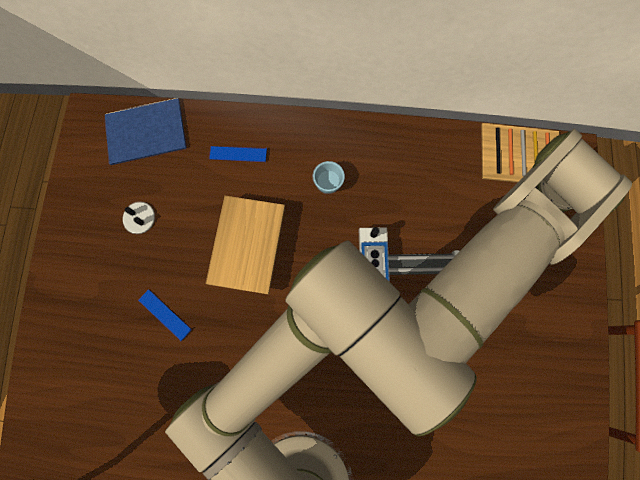

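The knob side is clear and the strip has stayed in place. The picture still shows some rail between the deck and the red block, so I'll measure the travel.

```bash
python3 - <<'E'
from h import *
from rig import capture
T=capture("top");S=capture("scene")
vy=np.array([-.09,.996,0])
def P(c,off,s,p,z): return onz(c,(np.array(p)+.5)/s-.5+np.array(off),z)
# scene: knob top, before (sc crop 160,225 s5) after(160,190 s5)
k0=P(S,(160,225),5,(293,236),90);k1=P(S,(160,190),5,(518,332),90);print("knob scene move",(k1-k0)@vy,k1)
a=P(T,(330,215),5,(457,70),90);b=P(T,(330,195),5,(228,177),90);print("knob top move",(b-a)@vy,b)
b0=P(S,(160,225),5,(355,225),52);b1=P(S,(160,190),5,(575,330),52);print("back corner move",(b1-b0)@vy)
# blue outer +y edge now vs red face; white block inner face
for z in(20,30,40,45):
  r=[P(S,(160,190),5,p,z) for p in((610,222),(645,325))]; w=[P(S,(160,190),5,p,z) for p in((74,398),(105,500))]
  print(z,"red face y'",[round(float(q@vy),1) for q in r],"white",[round(float(q@vy),1) for q in w])
print("deck +y edge back corner", [P(S,(160,190),5,p,45).round(1).tolist()+[float(P(S,(160,190),5,p,45)@vy)] for p in((604,398),(470,440))])
E
```

```text
knob scene move 106.87437964239484 [ 595.64418182 -125.23582277   90.        ]
knob top move 107.73457533186694 [ 596.55582281 -126.11958671   90.        ]
back corner move 108.4963156775477
20 red face y' [-104.7, -110.0] white [-382.8, -380.7]
30 red face y' [-106.7, -111.9] white [-381.8, -379.8]
40 red face y' [-108.6, -113.8] white [-380.7, -378.8]
45 red face y' [-109.6, -114.7] white [-380.2, -378.3]
deck +y edge back corner [[612.0, -92.2, 45.0, -146.87708818600674], [616.6, -157.6, 45.0, -212.44054584547092]]
```

The measurements put the carrier at its limit:

- **Stops and deck:** the blocks' inner faces are 271 mm apart and the deck is 66 mm wide. 130 mm of travel then leaves 37.5 mm clear at each end if the two ends are equal. The gap to the red block measures 37 mm.
- **Travel:** the carrier moved about 107.5 mm. That implies a start at about 22.5 mm, inside the 0–30 mm range.
- **Force:** it resisted with over 50 N.

The arm is clear, so I'll hand in.

```bash
python3 -c "
from rig import job
print(job.finish_job())"
```

```text
the job is handed in; nothing more can be done
None
```

The strip now lies flat in the carrier's channel, and the carrier has been pushed to its end of travel at the red stop. I handed the job in at about 17.5 s of the 69 s.

- **Slide:** I pushed the strip from behind by its turned-up end until its front stuck out about 54 mm past the board edge, still flat.
- **Pick and lay:** I gripped the overhanging end tool-down, across its 36 mm width, and it showed no droop when lifted. I lowered it into the channel until it touched at the expected height with about 5 N, then released it. It did not move on release.
- **Push:** I pushed the knob with shut fingers until the carrier stopped hard. The wrist force reached about 58 N, below the 120 N limit, then I backed the arm well clear.

**Last checks:**
- **Strip:** in the final scene picture it lies between the blue lips with its front sticking out. Before the push, the wrist view showed its far end just short of the back stop; I did not measure that gap again afterwards.
- **Other objects:** the ramekin, tin lid and grips looked undisturbed in the last top view. The barrel was hidden by the arm there; the arm never went down near it.
- **Carrier:** the pictures show about 37 mm of bare rail between the deck and the red block, which looks at odds with being at the stop. I judged it to be the end of travel from the hard stop and the measured travel of about 107 mm. The gap also fits equal clearance at both ends of the 130 mm travel, but that is an assumption I could not confirm directly.

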